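# Put away the wheel-service kit

### The job

Clear the bench after a wheel service: drop each bearing drift upright, fully home, into the hole of the rack block that matches its diameter, stand every grease tin upright in the divided crate, one to a cell, and hang every freewheel on the slanted peg of the hook stand. Only some of the pieces are out today; the order is yours. Leave the bottle, the cup and the spanner where they are.

Things in the scene. Friction and masses are not known exactly. Their poses are not given: they have to be found in the camera images.
- block: Fixed blue-painted rack block, 75 x 225 x 45 mm (x, y, z), lying flat; origin at the centre of its underside, z up, the row of four holes runs along its y. The holes are round, blind, 30 mm deep from the top face (their floor is 15 mm above the table), 54 mm apart, each 3 mm wider than the drift it belongs to, rims chamfered 1.5 mm.
- block_hole0 (a point): Centre of the mouth (at the top face, 45 mm above the table) of the hole 21 mm across, for the 18 mm drift.
- block_hole1 (a point): Centre of the mouth (at the top face, 45 mm above the table) of the hole 27 mm across, for the 24 mm drift.
- block_hole2 (a point): Centre of the mouth (at the top face, 45 mm above the table) of the hole 33 mm across, for the 30 mm drift.
- block_hole3 (a point): Centre of the mouth (at the top face, 45 mm above the table) of the hole 39 mm across, for the 36 mm drift.
- drift0_mid (a point): Centre (half-way up) of the 18 mm bearing drift: a plain solid aluminium cylinder 18 mm across and 75 mm tall, standing upright on the table, both ends alike apart from a small black dot on top, foot chamfered; z is its axis, up. It may be absent.
- drift1_mid (a point): Centre (half-way up) of the 24 mm bearing drift: a plain solid aluminium cylinder 24 mm across and 75 mm tall, standing upright on the table, both ends alike apart from a small black dot on top, foot chamfered; z is its axis, up. It may be absent.
- drift2_mid (a point): Centre (half-way up) of the 30 mm bearing drift: a plain solid aluminium cylinder 30 mm across and 75 mm tall, standing upright on the table, both ends alike apart from a small black dot on top, foot chamfered; z is its axis, up. It may be absent.
- drift3_mid (a point): Centre (half-way up) of the 36 mm bearing drift: a plain solid aluminium cylinder 36 mm across and 75 mm tall, standing upright on the table, both ends alike apart from a small black dot on top, foot chamfered; z is its axis, up. It may be absent.
- crate: Fixed shallow open crate of pale wood, 185 x 185 mm outside and 22 mm tall, walls and cross dividers 5 mm thick, the dividers as tall as the walls, 2 x 2 square cells of 85 mm; origin at the centre of its underside, z up, x and y along its sides.
- cell0 (a point): Centre of the floor (5 mm above the table) of one of the crate's four cells, empty at the start.
- cell1 (a point): Centre of the floor (5 mm above the table) of one of the crate's four cells, empty at the start.
- cell2 (a point): Centre of the floor (5 mm above the table) of one of the crate's four cells, empty at the start.
- cell3 (a point): Centre of the floor (5 mm above the table) of one of the crate's four cells, empty at the start.
- tin0_mid (a point): Centre (half-way up) of the blue grease tin, 64 mm across and 52 mm tall, closed, about 0.2 kg, standing upright on the table; z is its axis, up. It may be absent.
- tin1_mid (a point): Centre (half-way up) of the red grease tin, 64 mm across and 52 mm tall, closed, about 0.2 kg, standing upright on the table; z is its axis, up. It may be absent.
- tin2_mid (a point): Centre (half-way up) of the yellow grease tin, 64 mm across and 52 mm tall, closed, about 0.2 kg, standing upright on the table; z is its axis, up. It may be absent.
- stand: Fixed hook stand: steel foot 100 x 120 x 12 mm with a narrow orange upright (14 x 30 mm, 132 mm tall). Origin on the table below the root of the peg; z up, its -x side is the one to which the peg leans.
- peg: Slanted steel peg of the stand, straight, 12 mm thick and 90 mm long, rising 55 degrees above level out of the orange upright, leaning towards the robot. Origin at its root, on its axis, 105 mm above the table; its z axis runs along the peg, out to the free tip, which is at z = 90 mm.
- wheel0_mid (a point): Centre of the bore, half-way through the thickness, of a freewheel: a dark steel ring 52 mm across and 18 mm thick with a bore of 34 mm and 16 brass teeth round it, 58 mm across the teeth (the teeth are the middle 10 mm of the thickness), about 0.16 kg, lying flat on the table; z is its axis. It may be absent; the two freewheels are alike.
- wheel1_mid (a point): Centre of the bore, half-way through the thickness, of a freewheel: a dark steel ring 52 mm across and 18 mm thick with a bore of 34 mm and 16 brass teeth round it, 58 mm across the teeth (the teeth are the middle 10 mm of the thickness), about 0.16 kg, lying flat on the table; z is its axis. It may be absent; the two freewheels are alike.
- sealant_see (a point): Centre of a white bottle, 64 mm across and 170 mm tall, standing; a bystander.
- cup_see (a point): Centre of a red plastic cup, 80 mm across and 90 mm tall, standing; a bystander.
- spanner_see (a point): A steel spanner 180 mm long lying on the table, this point is its origin near the middle; a bystander.

How it is judged:
At the end, for the whole second after the job is handed in: Drifts: in own holes, within 6 mm of the hole axis, 5 mm of its floor. Tins: in cells, within 22 mm of cell centre, 6 mm of floor; all these within 0.15 rad of upright. Freewheels: centre 4-86 mm along the peg, within 17 mm of its axis in its x and y. All at rest (0.03 m/s) (horizontal distance between drift0_mid and block_hole0 below 0.006 m and z of each of drift0_mid, drift1_mid, drift2_mid, drift3_mid in the frame of block below 0.0575 m and angle between each of drift0_mid, drift1_mid, drift2_mid, drift3_mid, tin0_mid, tin1_mid, tin2_mid's own z axis and vertical below 0.15 rad and linear speed of each of drift0, drift1, drift2, drift3, tin0, tin1, tin2, wheel0, wheel1 below 0.03 m/s and horizontal distance between drift1_mid and block_hole1 below 0.006 m and horizontal distance between drift2_mid and block_hole2 below 0.006 m and horizontal distance between drift3_mid and block_hole3 below 0.006 m and (horizontal distance between tin0_mid and cell0 below 0.022 m or horizontal distance between tin0_mid and cell1 below 0.022 m or horizontal distance between tin0_mid and cell2 below 0.022 m or horizontal distance between tin0_mid and cell3 below 0.022 m) and z of each of tin0_mid, tin1_mid, tin2_mid in the frame of crate below 0.037 m and (horizontal distance between tin1_mid and cell0 below 0.022 m or horizontal distance between tin1_mid and cell1 below 0.022 m or horizontal distance between tin1_mid and cell2 below 0.022 m or horizontal distance between tin1_mid and cell3 below 0.022 m) and (horizontal distance between tin2_mid and cell0 below 0.022 m or horizontal distance between tin2_mid and cell1 below 0.022 m or horizontal distance between tin2_mid and cell2 below 0.022 m or horizontal distance between tin2_mid and cell3 below 0.022 m) and x of wheel0_mid in the frame of peg between -0.017 and 0.017 m and y of wheel0_mid in the frame of peg between -0.017 and 0.017 m and z of wheel0_mid in the frame of peg between 0.004 and 0.086 m and x of wheel1_mid in the frame of peg between -0.017 and 0.017 m and y of wheel1_mid in the frame of peg between -0.017 and 0.017 m and z of wheel1_mid in the frame of peg between 0.004 and 0.086 m); the robot touches nothing.
It fails at once if the bottle is moved more than 30 mm (distance of sealant_see from where it was at the start of the episode above 0.03 m).
It fails at once if the cup is moved more than 30 mm (distance of cup_see from where it was at the start of the episode above 0.03 m).
It fails at once if the spanner is moved more than 30 mm (distance of spanner_see from where it was at the start of the episode above 0.03 m).
Of drift0, drift1, drift2, drift3 only 3 to 4 are there at a start; the rules pass over those that are not, and their reading is None.
Of tin0, tin1, tin2 only 2 to 3 are there at a start; the rules pass over those that are not, and their reading is None.
Of wheel0, wheel1 only 1 to 2 are there at a start; the rules pass over those that are not, and their reading is None.
At some moment in a run one of tin0, tin1, tin2, wheel0, wheel1 may be knocked a few centimetres aside while the robot is not near it.
It also fails if it takes over 210 s, if anything falls off the work surface, if the arm or the gripper's body presses on something with over 40 N, if the wrist force passes 120 N, or if a joint passes its speed limit or range.

### The arm

A 7-joint arm with a two-finger parallel gripper is mounted at the origin on the work surface. World frame = base frame: x ahead of the robot, y to its left, z up, the work surface at z = 0. Lengths are in m, angles in rad, forces in N, time in s.
With the tool pointing down it reaches from about 0.425 to 0.825 m from the base axis. Payload 3.6 kg.
Tool frame: the origin (TCP) lies at the very end of the fingers, on their centre line; the grasp point (between the pads) lies 19 mm behind it (arm.grasp_offset is the distance from the TCP to the grasp point, in m); z points along the fingers, y is the direction in which the jaws open and shut (so a half turn about z gives the same grasp; the last joint's range is limited). The gripper opens to 85 mm and grips with 20 to 120 N. Pads are 22 mm wide; open, the fingers measure 114 mm over their backs; the gripper's body (76 mm by 85 mm) begins 54 mm behind the grasp point. The pads swing forward as they close: fully open they stand 13 mm farther back than shut.
Start: joints at [1.165, 0.615, -0.013, 1.423, 0.008, 1.103, -0.04], TCP at [0.241, -0.604, 0.231] pointing down, gripper open.
Joint ranges: [-3.12, 3.12], [-0.3, 2.06], [-1.34, 1.32], [0.26, 2.42], [-1.36, 4.5], [0.01, 1.98], [-2.84, 2.84]. Speed limits (rad/s): [2.79, 2.79, 3.14, 3.14, 3.14, 3.14, 3.14].

### API

Orientations are given as a rotation vector (axis times angle).
In Python, from plant import arm gives the robot as it stands.
- The arm moves only by the tool drive_tool, never from a script. Its arguments are lists of equal length, an entry for each row: "xyz": the shift along the tool's x, y, z in cm, a list of three; "spin": the turn about the tool's z in rad. In form: {"xyz": [[tx, ty, tz], ...], "spin": [spin, ...]}. A call has 1 to 10 rows; each row is the pose to reach, as a shift and turn from the pose commanded when the call began, along the tool's axes at that moment; what a row does not reach only later rows make up. A row lasts 1/8 s, in which the tool goes at most 62.5 mm and 10.7 degrees, less where a joint would pass 70% of its speed; a pose out of reach is approached as far as the arm can. A call with a gripper value outside its range is refused whole. "hand" is the opening, from 0 (shut) to 1 (fully open), set as the call begins (left out, the last holds). The fingers move at their own pace and stop on an object; "force" is the grip in N (left out, the last holds). Time passes only in rows, so rows that repeat a pose let the fingers close. It gives the time, the measured TCP pose, the force and the opening at its end, in the units of the state.
- arm.state(): the state, without advancing time (a new reading comes with each control period).
- arm.snapshot(name): name is "scene" or "top" or "wrist"; returns a dict with "img" (400x640x3 uint8, blue, green, red), "range_z" (400x640 float32, m along the optical axis (not along the pixel's ray), 0 where there is no reading), "intrinsics" (3x3 intrinsics, pixels), "k1" (the pictures are not rectified: a ray, as slopes to the right and down, at radius r is drawn at 1 + k1 r^2 times it, then the intrinsics apply), "T" (4x4, takes a point from camera to world coordinates); the wrist camera has in their place "T_tool_cam" (4x4, takes a point from camera to tool coordinates, whose origin is the TCP and whose axes are the flange's). Camera axes: x right, y down, z forward; pixel columns grow to the right and rows downward; lengths in m; the calibration is good to about 2 mm. A picture is of the moment at which its call begins: read the wrist's pose just before it.
- arm.close_job(): hands the job in, once; it reports no verdict.
Trained networks look in the newest picture that a camera, given by its name, has taken for a name from the list of things; names that differ only in an ending like _2 or _b are one class to them, and where a whole thing is asked for, a point or a joint stands for the part that bears it (a point fixed in the world has none). Each returns a list of dicts, best first, with "p" (0 to 1); they miss things now and then, are a little off and sometimes report something else, mostly with a low value. They report only what shows in the picture. A call takes as long as a camera call.
- arm.boxes_of(camera, label): "position" ([column, row] in pixels, amid what is visible of it).
- arm.masks_of(camera, label): "region" (400x640 bool, what is visible of it) and "position" ([column, row] in pixels, amid what is visible of it).
The state is a dict: "clock": time; "qpos": joint angles; "joint_vel": joint speeds; "effort": joint torques, N m; "ee_pos": TCP position; "tool_rot": TCP orientation; "contact_force": force on the tool from outside, world axes, zero at the start; "torque": the same for the moment, N m; "grip_width": finger opening in m.
Only numpy, scipy, OpenCV 4.12 (cv2) and the standard library are available. Lean on these libraries where they do the work, as an engineer would, in place of code of your own. Each camera call takes 0.05 s, during which the arm holds its last target. There are 200 camera calls.

## Working session

There is one attempt and no reset: what is moved stays moved. The work goes in short steps, Python scripts to look and compute and a tool call to move; the robot and the scene stay as the last step left them, time stands still between calls to the robot, and variables do not carry over. Pictures are saved under pics/ and viewed, about 12 in all and at most 16, crops included, and the job is handed in when it is done.

Besides the shell and the picture viewer there is one more tool, called by a JSON object that holds its "api" and its "payload". drive_tool: Moves the arm, as the interface text tells. Its arguments: {"type":"object","properties":{"xyz":{"type":"array"},"spin":{"type":"array"},"hand":{"type":"number"},"force":{"type":"number"}},"required":["xyz","spin"]}

```bash
mkdir -p pics; ls; cat > h.py <<'E'
import numpy as np, cv2
from scipy.spatial.transform import Rotation as R
from plant import arm
def pts(s, uv, z=None, T=None):
    """pixels -> camera rays (undistorted)"""
    K=np.array(s["intrinsics"]); d=np.array([s["k1"],0,0,0,0],float)
    return cv2.undistortPoints(np.array(uv,float).reshape(-1,1,2),K,d).reshape(-1,2)
def world(s, uv, T):
    """depth-based world points at pixels"""
    uv=np.array(uv).reshape(-1,2); r=pts(s,uv); dz=s["range_z"][uv[:,1].astype(int),uv[:,0].astype(int)]
    p=np.c_[r*dz[:,None],dz]; p=p[dz>0]
    return p@T[:3,:3].T+T[:3,3]
def onplane(s, uv, T, z):
    r=pts(s,uv); d=np.c_[r,np.ones(len(r))]@T[:3,:3].T
    return T[:3,3]+d*((z-T[2,3])/d[:,2])[:,None]
def toolT(st=None):
    st=st or arm.state(); T=np.eye(4); T[:3,:3]=R.from_rotvec(st["tool_rot"]).as_matrix(); T[:3,3]=st["ee_pos"]; return T
def snap(n):
    T0=toolT(); s=arm.snapshot(n)
    T=np.array(s["T"]) if n!="wrist" else T0@np.array(s["T_tool_cam"])
    return s,T
E
python3 - <<'E'
from h import *
print(arm.state()); 
for n in ["top","scene"]:
    s,T=snap(n); cv2.imwrite(f"pics/{n}0.png",s["img"]); print(n,T.round(3).tolist(),np.array(s["intrinsics"]).tolist(),s["k1"])
    for l in ["block","block_hole0","block_hole1","block_hole2","block_hole3","drift0_mid","drift1_mid","drift2_mid","drift3_mid","crate","tin0_mid","tin1_mid","tin2_mid","stand","peg","wheel0_mid","sealant_see","cup_see","spanner_see"]:
        for m in arm.masks_of(n,l)[:3]:
            if m["p"]<0.2: continue
            v,u=np.nonzero(m["region"]); 
            if len(u)==0: print(l,"none");continue
            P=world(s,np.c_[u,v],T); zt=np.percentile(P[:,2],97); t=P[P[:,2]>zt-.012]
            c=(t.min(0)+t.max(0))/2
            print(n,l,round(m["p"],2),np.array(m["position"]).round().tolist(),len(u),"ztop %.3f"%zt,"cen",c[:2].round(3).tolist(),"ext",(t.max(0)-t.min(0))[:2].round(3).tolist())
E
```

```text
pics
{'clock': 0.0, 'qpos': array([ 1.16450593,  0.61593743, -0.01260521,  1.42492521,  0.00810099,
        1.10340893, -0.04039089]), 'joint_vel': array([-0.00028488, -0.00112105,  0.00079057, -0.00020651,  0.00142067,
       -0.00220253, -0.00106044]), 'effort': array([ 4.28752846e-04, -4.69208336e+01,  2.58931490e-01, -1.71030432e+01,
        9.86267463e-03,  9.65919957e-03,  5.68472288e-06]), 'ee_pos': array([ 0.24068481, -0.60295732,  0.23011765]), 'tool_rot': array([-3.08257347e+00, -5.92612345e-01,  8.50398747e-04]), 'contact_force': array([-0.48639999,  0.15841128, -0.87002321]), 'torque': array([ 0.01379311, -0.04223265,  0.01726076]), 'grip_width': 0.08552777468223507}
top [[-0.003, -0.998, 0.069, 0.536], [-1.0, 0.003, -0.003, -0.025], [0.003, -0.069, -0.998, 1.152], [0.0, 0.0, 0.0, 1.0]] [[370.61425200866387, 0.0, 314.11630826712536], [0.0, 370.61425200866387, 198.8912578632095], [0.0, 0.0, 1.0]] -0.06858969123049766
top block 0.57 [295.0, 190.0] 1858 ztop 0.048 cen [0.645, 0.03] ext [0.079, 0.223]
top block 0.45 [218.0, 248.0] 185 ztop 0.021 cen [0.446, 0.259] ext [0.055,
[... 4148 characters left out ...]
and 0.62 [282.0, 262.0] 562 ztop 0.011 cen [0.785, -0.074] ext [0.174, 0.067]
scene peg 0.72 [448.0, 260.0] 180 ztop 0.180 cen [0.655, 0.26] ext [0.013, 0.014]
scene sealant_see 0.97 [228.0, 210.0] 1071 ztop 0.172 cen [0.763, -0.242] ext [0.027, 0.027]
scene sealant_see 0.7 [346.0, 233.0] 3099 ztop 0.048 cen [0.648, 0.031] ext [0.086, 0.227]
scene cup_see 0.67 [362.0, 290.0] 1196 ztop 0.092 cen [0.775, 0.145] ext [0.078, 0.076]
scene cup_see 0.54 [349.0, 233.0] 3018 ztop 0.048 cen [0.648, 0.031] ext [0.086, 0.226]
scene cup_see 0.41 [258.0, 143.0] 3386 ztop 0.024 cen [0.509, -0.338] ext [0.195, 0.198]
scene spanner_see 0.66 [285.0, 260.0] 631 ztop 0.011 cen [0.784, -0.073] ext [0.178, 0.065]
```

View pics/top0.png

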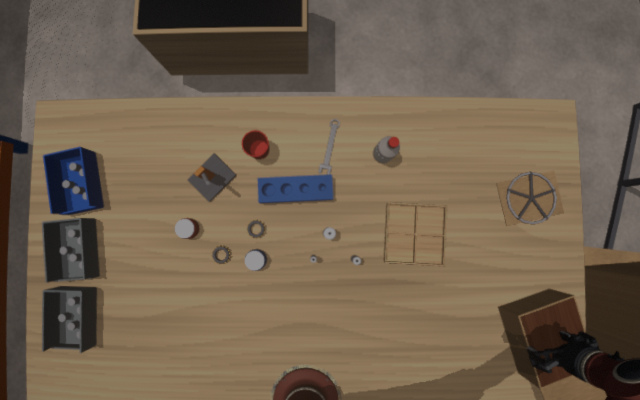

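View pics/scene0.png

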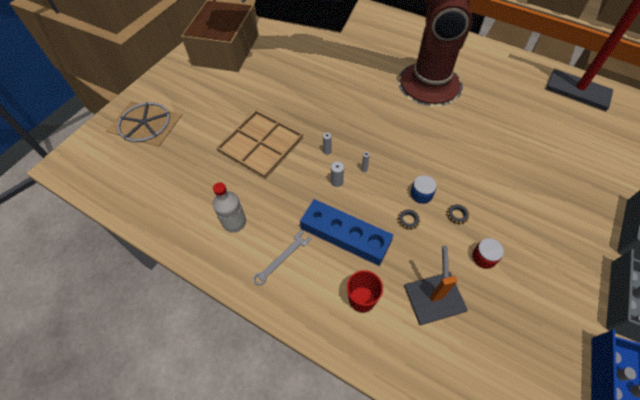

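Top picture: three drifts (314,259), (357,260) and (330,233), the block at (295,190), the crate at (415,235), tins at (187,228) and (256,260), wheels at (256,229) and (221,254), and the peg tip at about (202,172).
The scene picture agrees. Drifts 0, 1 and 3, the blue and red tins and two wheels are out; the largest hole is on the +y end of the block.

```bash
cat >> h.py <<'E'
def jawyaw(T): return np.degrees(np.arctan2(T[1,1],T[0,1]))
def go(xyz, yaw=None):
    """shift (cm, tool axes) and spin (rad) from the measured pose to TCP xyz, jaw (tool y) heading yaw deg (mod 180)"""
    T=toolT(); d=(T[:3,:3].T@(np.array(xyz)-T[:3,3]))*100
    y=jawyaw(T); dy=0 if yaw is None else (yaw-y+90)%180-90
    print("GO cm",d.round(2).tolist(),"spin %.3f"%-np.radians(dy),"| from",T[:3,3].round(4).tolist(),"yaw %.1f"%y)
E
python3 - <<'E'
from h import *
s,T=snap("wrist"); print(np.array(s["T_tool_cam"]).round(4).tolist())
print(np.array(s["intrinsics"]).tolist(), s["k1"])
for n in ["top","scene"]:
    s,T=snap(n)
    for l,z0,z1 in [("block",.042,.052),("crate",.015,.03),("stand",.006,.018)]:
        m=arm.masks_of(n,l)[0]["region"]; v,u=np.nonzero(m); P=world(s,np.c_[u,v],T); P=P[(P[:,2]>z0)&(P[:,2]<z1)]
        print(n,l,cv2.minAreaRect((P[:,:2]*1000).astype(np.float32)))
    m=arm.masks_of(n,"stand")[0]["region"]; v,u=np.nonzero(m); P=world(s,np.c_[u,v],T)
    for a,b in [(.172,.185),(.16,.172),(.148,.16),(.135,.148),(.125,.135)]:
        q=P[(P[:,2]>a)&(P[:,2]<b)]; print(a,q.mean(0).round(4) if len(q) else None,len(q))
go([.54,-.05,.23],0)
E
```

```text
[[0.0001, -0.9458, -0.3246, 0.0845], [1.0, -0.0001, 0.0006, 0.0005], [-0.0006, -0.3246, 0.9458, -0.1425], [0.0, 0.0, 0.0, 1.0]]
[[281.33173911419294, 0.0, 322.36128939639343], [0.0, 281.33173911419294, 201.05383621066548], [0.0, 0.0, 1.0]] -0.0468370308583783
top block ((646.238037109375, 29.10346221923828), (75.13711547851562, 225.4564971923828), 2.554260015487671)
top crate ((506.55914306640625, -338.16278076171875), (186.78268432617188, 186.30844116210938), 86.51519775390625)
top stand ((683.5436401367188, 292.579345703125), (100.55248260498047, 120.38743591308594), 47.11557388305664)
0.172 [0.6486 0.2566 0.1775] 17
0.16 [0.6563 0.2644 0.1656] 8
0.148 [0.6622 0.2707 0.1538] 8
0.135 [0.6726 0.2794 0.1406] 11
0.125 [0.6834 0.292  0.1304] 56
scene block ((647.28369140625, 30.23590087890625), (77.71556091308594, 225.6272735595703), 2.472792625427246)
scene crate ((508.8614807128906, -339.3881530761719), (189.3717803955078, 188.03948974609375), 86.075927734375)
scene stand ((686.7155151367188, 292.1985168457031), (102.23102569580078, 121.4970703125), 45.24934768676758)
0.172 [0.6543 0.2584 0.1775] 42
0.16 [0.6615 0.2638 0.1658] 35
0.148 [0.6668 0.2691 0.1538] 31
0.135 [0.672  0.2762 0.1415] 41
0.125 [0.6863 0.2919 0.1316] 139
GO cm [48.3, -40.33, 0.13] spin -1.191 | from [0.241, -0.6036, 0.2313] yaw -68.2
```

{"api": "drive_tool", "payload": {"xyz": [[48.3,-40.3,0],[48.3,-40.3,0],[48.3,-40.3,0],[48.3,-40.3,0],[48.3,-40.3,0],[48.3,-40.3,0],[48.3,-40.3,0],[48.3,-40.3,0],[48.3,-40.3,0],[48.3,-40.3,0]], "spin": [-1.23,-1.23,-1.23,-1.23,-1.23,-1.23,-1.23,-1.23,-1.23,-1.23]}}

```text
clock: 3.8
ee_pos: [0.5392, -0.0524, 0.2317]
tool_rot: [2.178, 2.263, 0.0]
contact_force: [0.0, -1.1, -0.7]
grip_width: 0.0854
```

```bash
python3 - <<'E'
from h import *
print(arm.state()["qpos"].round(2)); go([.54,-.05,.23],2.5)
E
```

```text
[ 0.33  0.47 -0.41  1.73  0.22  0.98 -0.13]
GO cm [0.24, 0.09, 0.17] spin -0.005 | from [0.5392, -0.0524, 0.2317] yaw 2.2
```

```bash
cat >> h.py <<'E'
def detect(cam, labels, pmin=0.3, save=None):
    s,T=snap(cam); im=s["img"].copy(); out={}
    for l in labels:
        for m in arm.masks_of(cam,l)[:3]:
            v,u=np.nonzero(m["region"])
            if m["p"]<pmin or len(u)<8: continue
            P=world(s,np.c_[u,v],T)
            if len(P)<8: continue
            zt=np.percentile(P[:,2],90); t=P[P[:,2]>zt-.006]
            (c,r)=cv2.minEnclosingCircle((t[:,:2]*1000).astype(np.float32)); c2=(np.percentile(t,2,0)+np.percentile(t,98,0))/2
            print(cam,l,"p%.2f"%m["p"],"px",np.round(m["position"]).tolist(),"ztop %.3f"%zt,"circ",np.round(c,1),"r %.1f"%r,"mid",(c2[:2]*1000).round(1))
            cv2.circle(im,tuple(int(x) for x in m["position"]),3,(0,0,255),-1)
    if save: cv2.imwrite("pics/"+save,im)
    return s,T
def holes(s,T,z=.045,save=None):
    """ellipses of dark round mouths in the blue top face, on plane z"""
    hsv=cv2.cvtColor(s["img"],cv2.COLOR_BGR2HSV); b=((hsv[...,0]>95)&(hsv[...,0]<130)&(hsv[...,1]>90)).astype(np.uint8)
    return b
E
python3 - <<'E'
from h import *
s,T=detect("wrist",["drift0_mid","drift1_mid","drift3_mid","block","tin0_mid","wheel0_mid"],.3)
cv2.imwrite("pics/w1.png",s["img"])
np.save("w1.npy",s["range_z"])
E
```

```text
wrist drift0_mid p0.79 px [237.0, 151.0] ztop 0.075 circ [439.4 -24.2] r 8.6 mid [439.1 -24.4]
wrist drift1_mid p0.64 px [242.0, 243.0] ztop 0.074 circ [ 435.5 -147.1] r 11.0 mid [ 435.3 -143.6]
wrist drift3_mid p0.56 px [299.0, 195.0] ztop 0.076 circ [514.1 -72.6] r 18.1 mid [513.8 -71.7]
wrist block p0.70 px [420.0, 96.0] ztop 0.046 circ [647.7  27.7] r 117.6 mid [646.9  28.9]
wrist block p0.30 px [236.0, 8.0] ztop 0.052 circ [433.7 128.9] r 20.1 mid [434.2 124.7]
wrist tin0_mid p0.81 px [236.0, 10.0] ztop 0.052 circ [433.7 128.9] r 20.1 mid [434.2 124.7]
wrist wheel0_mid p0.76 px [316.0, 11.0] ztop 0.018 circ [526.5 141.1] r 26.1 mid [527.  133.4]
wrist wheel0_mid p0.32 px [298.0, 194.0] ztop 0.076 circ [514.3 -72.1] r 17.7 mid [514.3 -71.4]
```

View pics/w1.png

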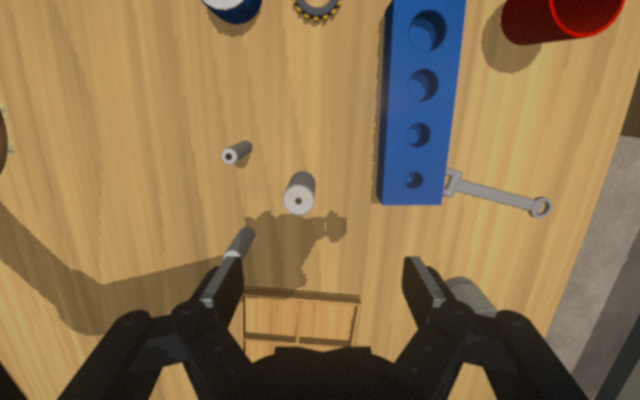

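The wrist picture shows drift3 at (299,195), drift0 at (232,155), drift1 at (240,243) near the left finger, and the holes growing upward from (413,180) to (427,30). This agrees with the top camera to about 1–2 mm.

```bash
cat >> h.py <<'E'
def planeholes(s,T,c=(.6467,.0297),z=.045):
    a=np.radians(2.5); gx,gy=np.meshgrid(np.arange(-36,36,.5),np.arange(-110,110,.5)); 
    X=np.c_[c[0]+(gx.ravel()*np.cos(a)-gy.ravel()*np.sin(a))/1000,c[1]+(gx.ravel()*np.sin(a)+gy.ravel()*np.cos(a))/1000,np.full(gx.size,z)]
    Pc=(X-T[:3,3])@T[:3,:3]
    uv=cv2.projectPoints(Pc,np.zeros(3),np.zeros(3),np.array(s["intrinsics"]),np.array([s["k1"],0,0,0,0.]))[0].reshape(-1,2).astype(np.float32)
    dep=cv2.remap(s["range_z"],uv[:,0].reshape(gx.shape),uv[:,1].reshape(gx.shape),cv2.INTER_NEAREST)
    m=((dep-Pc[:,2].reshape(gx.shape))>.004).astype(np.uint8); m=cv2.morphologyEx(m,cv2.MORPH_OPEN,np.ones((5,5)))
    n,_,st,cen=cv2.connectedComponentsWithStats(m)
    for i in range(1,n):
        if st[i,4]<500: continue
        w=np.array([gx[0,0]+.5*cen[i,0],gy[0,0]+.5*cen[i,1]])
        print("hole d %.1f"%(2*np.sqrt(st[i,4]*.25/np.pi)),"bbox mm",st[i,2:4]*.5,"world",(c[0]+(w[0]*np.cos(a)-w[1]*np.sin(a))/1000).round(4),(c[1]+(w[0]*np.sin(a)+w[1]*np.cos(a))/1000).round(4))
E
python3 - <<'E'
from h import *
s,T=snap("wrist"); planeholes(s,T)
go([.514,-.072,.10],2.5)
go([.514,-.072,.04],2.5)
E
```

```text
hole d 20.1 bbox mm [20.5 20. ] world 0.6502 -0.0512
hole d 26.2 bbox mm [25.5 27. ] world 0.648 0.0027
hole d 31.3 bbox mm [31.  32.5] world 0.6455 0.0561
hole d 37.0 bbox mm [36.5 37.5] world 0.6432 0.1094
GO cm [-1.5, -2.41, 13.13] spin -0.008 | from [0.5377, -0.056, 0.2312] yaw 2.0
GO cm [-1.49, -2.41, 19.13] spin -0.008 | from [0.5377, -0.056, 0.2312] yaw 2.0
```

{"api": "drive_tool", "payload": {"xyz": [[-1.5,-2.4,5],[-1.5,-2.4,11],[-1.5,-2.4,13],[-1.5,-2.4,13],[-1.5,-2.4,13]], "spin": [0,0,0,0,0]}}

```text
clock: 4.82
ee_pos: [0.5157, -0.0705, 0.1025]
tool_rot: [2.178, 2.261, 0.002]
contact_force: [0.3, 0.2, 0.5]
grip_width: 0.0854
```

```bash
python3 - <<'E'
from h import *
for i in range(3):
    T=toolT(); print(arm.state()["clock"],T[:3,3].round(4),np.abs(arm.state()["joint_vel"]).max().round(3)); s,T=detect("wrist",["drift3_mid"])
planeholes(s,T)
go([.514,-.072,.04],2.5)
E
```

```text
4.825 [ 0.5157 -0.0705  0.1025] 0.014
wrist drift3_mid p0.70 px [316.0, 224.0] ztop 0.076 circ [514.  -72.2] r 18.1 mid [513.8 -70.9]
4.925 [ 0.5159 -0.0702  0.1028] 0.006
wrist drift3_mid p0.89 px [318.0, 224.0] ztop 0.076 circ [513.8 -72. ] r 17.9 mid [513.9 -70.8]
5.025 [ 0.5156 -0.07    0.1025] 0.007
wrist drift3_mid p0.98 px [319.0, 224.0] ztop 0.076 circ [514.  -71.8] r 17.8 mid [513.9 -70.9]
hole d 18.9 bbox mm [19.  19.5] world 0.6496 -0.0505
hole d 25.2 bbox mm [24.5 26.5] world 0.6469 0.0026
hole d 30.5 bbox mm [30.  31.5] world 0.6444 0.0555
GO cm [-0.21, -0.14, 6.21] spin -0.005 | from [0.5153, -0.0699, 0.1021] yaw 2.2
```

{"api": "drive_tool", "payload": {"xyz": [[-0.2,-0.1,4],[-0.2,-0.1,6.2],[-0.2,-0.1,6.2],[-0.2,-0.1,6.2]], "spin": [0,0,0,0]}}

```text
clock: 5.62
ee_pos: [0.5147, -0.0717, 0.0402]
tool_rot: [2.177, 2.264, 0.002]
contact_force: [-0.3, -0.6, -0.1]
grip_width: 0.0857
```

{"api": "drive_tool", "payload": {"xyz": [[0,0,0],[0,0,0],[0,0,0],[0,0,0],[0,0,0],[0,0,0]], "spin": [0,0,0,0,0,0], "hand": 0.2, "force": 50}}

```text
clock: 6.38
ee_pos: [0.5141, -0.0719, 0.0399]
tool_rot: [2.177, 2.264, 0.0]
contact_force: [-1.5, -0.6, 7.0]
grip_width: 0.0343
```

```bash
python3 - <<'E'
from h import *
print(arm.state()["grip_width"]); go([.6432,.110,.12],2.5)
E
```

```text
0.03434740690952208
GO cm [17.67, 13.61, -8.01] spin -0.005 | from [0.5141, -0.0719, 0.0399] yaw 2.2
```

{"api": "drive_tool", "payload": {"xyz": [[0,0,-4],[0,0,-8],[5,4,-8],[10,8,-8],[15,12,-8],[17.7,13.6,-8],[17.7,13.6,-8],[17.7,13.6,-8],[17.7,13.6,-8]], "spin": [0,0,0,0,0,0,0,0,0]}}

```text
clock: 7.5
ee_pos: [0.6424, 0.108, 0.119]
tool_rot: [2.18, 2.261, -0.003]
contact_force: [-0.2, -0.7, -1.3]
grip_width: 0.0347
```

```bash
python3 - <<'E'
from h import *
print(arm.state()["grip_width"],arm.state()["contact_force"])
s,T=detect("wrist",["drift3_mid"]); planeholes(s,T)
cv2.imwrite("pics/w2.png",s["img"])
go([.6432,.110,.055],2.5)
E
```

```text
0.03467897684464398 [-0.23770839 -0.66721101 -1.29143236]
wrist drift3_mid p0.57 px [320.0, 270.0] ztop 0.155 circ [644.7 108. ] r 19.2 mid [643.6 109.8]
hole d 28.4 bbox mm [37.5 27. ] world 0.6447 0.1175
GO cm [0.15, 0.06, 6.44] spin -0.007 | from [0.6427, 0.1086, 0.1194] yaw 2.1
```

View pics/w2.png

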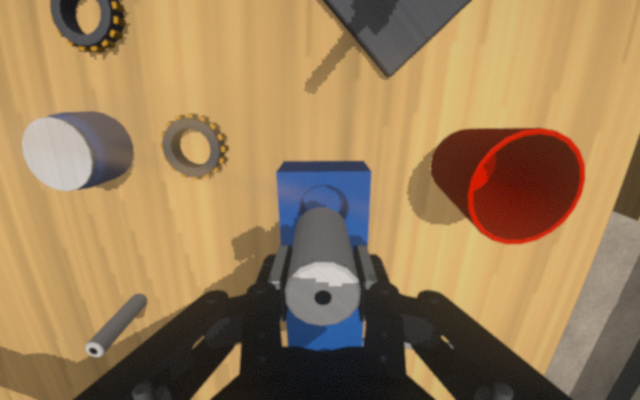

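The picture shows the drift upright in the jaws at (323,290), lined up with hole 3 behind it at (323,205).

{"api": "drive_tool", "payload": {"xyz": [[0.15,0.05,1.5],[0.15,0.05,3],[0.15,0.05,4],[0.15,0.05,5],[0.15,0.05,5.5],[0.15,0.05,6],[0.15,0.05,6.4],[0.15,0.05,6.5]], "spin": [0,0,0,0,0,0,0,0]}}

```text
clock: 8.6
ee_pos: [0.6434, 0.112, 0.055]
tool_rot: [2.178, 2.264, 0.0]
contact_force: [-1.1, -1.1, 5.3]
grip_width: 0.0348
```

{"api": "drive_tool", "payload": {"xyz": [[0,0,0],[0,0,0],[0,0,-1],[0,0,-5],[0,0,-9],[0,0,-9]], "spin": [0,0,0,0,0,0], "hand": 0.75}}

```text
clock: 9.35
ee_pos: [0.6461, 0.113, 0.1493]
tool_rot: [2.174, 2.261, 0.013]
contact_force: [-0.9, 0.6, -0.7]
grip_width: 0.0641
```

```bash
python3 - <<'E'
from h import *
detect("wrist",["drift3_mid"]); detect("top",["drift3_mid"])
go([.4355,-.147,.145],2.5)
E
```

```text
wrist drift3_mid p0.75 px [316.0, 211.0] ztop 0.091 circ [643.4 111.3] r 18.0 mid [643.6 112.3]
GO cm [-25.02, -21.69, -0.1] spin -0.005 | from [0.6425, 0.1115, 0.1433] yaw 2.2
```

{"api": "drive_tool", "payload": {"xyz": [[-5,-4.3,0],[-10,-8.7,0],[-15,-13,0],[-20,-17.3,0],[-25,-21.7,0],[-25,-21.7,2],[-25,-21.7,4.5],[-25,-21.7,4.5],[-25,-21.7,4.5],[-25,-21.7,4.5]], "spin": [0,0,0,0,0,0,0,0,0,0]}}

```text
clock: 10.8
ee_pos: [0.437, -0.1461, 0.1]
tool_rot: [2.176, 2.265, 0.001]
contact_force: [0.0, 0.4, -0.3]
grip_width: 0.0636
```

```bash
python3 - <<'E'
from h import *
detect("wrist",["drift1_mid"])
go([.4355,-.147,.04],2.5)
E
```

```text
wrist drift1_mid p0.78 px [316.0, 232.0] ztop 0.075 circ [ 434.  -150.4] r 11.8 mid [ 433.9 -149.8]
GO cm [-0.07, -0.14, 5.99] spin -0.004 | from [0.4368, -0.1462, 0.1] yaw 2.3
```

{"api": "drive_tool", "payload": {"xyz": [[-0.4,-0.3,0],[-0.4,-0.3,3],[-0.4,-0.3,6],[-0.4,-0.3,6],[-0.4,-0.3,6]], "spin": [0,0,0,0,0]}}

```text
clock: 11.52
ee_pos: [0.4339, -0.1507, 0.0401]
tool_rot: [2.177, 2.264, 0.001]
contact_force: [-0.6, 0.0, 0.0]
grip_width: 0.0643
```

{"api": "drive_tool", "payload": {"xyz": [[0,0,0],[0,0,0],[0,0,0],[0,0,0],[0,0,0]], "spin": [0,0,0,0,0], "hand": 0.1}}

```text
clock: 12.15
ee_pos: [0.4339, -0.1507, 0.0401]
tool_rot: [2.177, 2.263, 0.001]
contact_force: [-1.3, 0.4, 6.7]
grip_width: 0.023
```

```bash
python3 - <<'E'
from h import *
print(arm.state()["grip_width"]); go([.648,.003,.12],2.5)
E
```

```text
0.022995734284805763
GO cm [14.52, 22.01, -7.97] spin -0.005 | from [0.4339, -0.1507, 0.0401] yaw 2.2
```

{"api": "drive_tool", "payload": {"xyz": [[0,0,-4],[0,0,-8],[3,4.6,-8],[6,9.2,-8],[9,13.8,-8],[12,18.4,-8],[14.5,22,-8],[14.5,22,-8],[14.5,22,-8],[14.5,22,-8]], "spin": [0,0,0,0,0,0,0,0,0,0]}}

```text
clock: 13.4
ee_pos: [0.6464, 0.001, 0.1191]
tool_rot: [-2.18, -2.262, 0.003]
contact_force: [-0.6, -0.8, -0.5]
grip_width: 0.0228
```

```bash
python3 - <<'E'
from h import *
s,T=detect("wrist",["drift1_mid"]); planeholes(s,T)
go([.648,.003,.055],2.5)
E
```

```text
wrist drift1_mid p0.74 px [534.0, 37.0] ztop 0.089 circ [775.8 144.1] r 40.5 mid [774.9 128.2]
wrist drift1_mid p0.61 px [321.0, 271.0] ztop 0.154 circ [647.2   1.3] r 12.5 mid [647.4   2.4]
wrist drift1_mid p0.50 px [416.0, 376.0] ztop 0.039 circ [ 733.4 -108.2] r 132.8 mid [ 732.8 -107.3]
hole d 23.4 bbox mm [26.5 22. ] world 0.6493 0.0052
hole d 32.1 bbox mm [32.  32.5] world 0.6466 0.0565
GO cm [0.16, 0.13, 6.44] spin -0.006 | from [0.6468, 0.0014, 0.1194] yaw 2.1
```

{"api": "drive_tool", "payload": {"xyz": [[0.15,0.15,1.5],[0.15,0.15,3],[0.15,0.15,4],[0.15,0.15,5],[0.15,0.15,5.5],[0.15,0.15,6],[0.15,0.15,6.4],[0.15,0.15,6.5]], "spin": [0,0,0,0,0,0,0,0]}}

```text
clock: 14.5
ee_pos: [0.649, 0.0041, 0.0553]
tool_rot: [2.178, 2.264, -0.001]
contact_force: [-3.4, -1.5, 7.8]
grip_width: 0.0228
```

{"api": "drive_tool", "payload": {"xyz": [[0,0,0],[0,0,0],[0,0,-1],[0,0,-5],[0,0,-9],[0,0,-9],[0,0,-9]], "spin": [0,0,0,0,0,0,0], "hand": 0.65}}

```text
clock: 15.38
ee_pos: [0.6487, 0.0045, 0.1444]
tool_rot: [-2.177, -2.264, 0.0]
contact_force: [0.2, -0.1, -1.0]
grip_width: 0.0556
```

```bash
python3 - <<'E'
from h import *
detect("wrist",["drift1_mid"],.5)
go([.439,-.025,.145],2.5)
E
```

```text
wrist drift1_mid p0.71 px [322.0, 217.0] ztop 0.091 circ [649.5   3.7] r 12.0 mid [649.4   4.7]
GO cm [-2.11, -21.01, -0.13] spin -0.005 | from [0.6481, 0.0043, 0.1431] yaw 2.2
```

{"api": "drive_tool", "payload": {"xyz": [[-0.5,-5.2,0],[-1,-10.5,0],[-1.6,-15.7,0],[-2.1,-21,0],[-2.1,-21,2],[-2.1,-21,4.5],[-2.1,-21,4.5],[-2.1,-21,4.5],[-2.1,-21,4.5]], "spin": [0,0,0,0,0,0,0,0,0]}}

```text
clock: 16.6
ee_pos: [0.4406, -0.0246, 0.0999]
tool_rot: [2.177, 2.264, 0.002]
contact_force: [0.4, 0.2, -0.2]
grip_width: 0.0558
```

```bash
python3 - <<'E'
from h import *
detect("wrist",["drift0_mid"])
go([.439,-.025,.04],2.5)
E
```

```text
GO cm [-0.03, -0.16, 5.99] spin -0.005 | from [0.4405, -0.0246, 0.0999] yaw 2.2
```

```bash
python3 - <<'E'
from h import *
s,T=detect("wrist",["drift0_mid","drift2_mid"],.05)
v,u=np.mgrid[150:300,250:400]; P=world(s,np.c_[u.ravel(),v.ravel()],T); t=P[(abs(P[:,2]-.075)<.004)&(np.hypot(P[:,0]-.439,P[:,1]+.025)<.025)]
print(len(t),cv2.minEnclosingCircle((t[:,:2]*1000).astype(np.float32)))
E
```

```text
wrist drift0_mid p0.26 px [440.0, 390.0] ztop 0.020 circ [ 538.5 -133.8] r 138.5 mid [ 537.9 -134.2]
513 ((438.5361022949219, -24.489322662353516), 8.999090194702148)
```

Drift0 is at (0.4385, −0.0245) with a radius of 9.0 mm, from the depth image.

{"api": "drive_tool", "payload": {"xyz": [[0,-0.2,0],[0,-0.2,3],[0,-0.2,6],[0,-0.2,6],[0,-0.2,6]], "spin": [0,0,0,0,0]}}

```text
clock: 17.48
ee_pos: [0.4384, -0.0246, 0.04]
tool_rot: [2.177, 2.264, 0.001]
contact_force: [-0.5, 0.1, 0.4]
grip_width: 0.0551
```

{"api": "drive_tool", "payload": {"xyz": [[0,0,0],[0,0,0],[0,0,0],[0,0,0],[0,0,0]], "spin": [0,0,0,0,0], "hand": 0.05}}

```text
clock: 18.1
ee_pos: [0.4386, -0.0248, 0.0401]
tool_rot: [2.177, 2.263, 0.001]
contact_force: [-0.7, -0.1, 6.6]
grip_width: 0.0167
```

```bash
python3 - <<'E'
from h import *
print(arm.state()["grip_width"]); go([.6507,-.0505,.12],2.5)
E
```

```text
0.016688011162799818
GO cm [-3.4, 21.11, -7.95] spin -0.005 | from [0.4386, -0.0248, 0.0401] yaw 2.2
```

{"api": "drive_tool", "payload": {"xyz": [[0,0,-4],[0,0,-8],[-0.8,5.2,-8],[-1.7,10.5,-8],[-2.5,15.8,-8],[-3.4,21.1,-8],[-3.4,21.1,-8],[-3.4,21.1,-8],[-3.4,21.1,-8]], "spin": [0,0,0,0,0,0,0,0,0]}}

```text
clock: 19.23
ee_pos: [0.6486, -0.0501, 0.1193]
tool_rot: [-2.176, -2.264, 0.002]
contact_force: [-0.7, 0.4, -0.3]
grip_width: 0.0169
```

```bash
python3 - <<'E'
from h import *
s,T=detect("wrist",["drift0_mid"]); planeholes(s,T)
go([.6507,-.0505,.055],2.5)
E
```

```text
wrist drift0_mid p0.77 px [322.0, 269.0] ztop 0.154 circ [649.  -49.7] r 9.6 mid [649.6 -48.9]
hole d 19.1 bbox mm [20.5 19. ] world 0.6517 -0.05
hole d 31.9 bbox mm [32.5 31.5] world 0.6467 0.0559
GO cm [-0.02, 0.16, 6.47] spin -0.004 | from [0.6492, -0.0503, 0.1197] yaw 2.3
```

{"api": "drive_tool", "payload": {"xyz": [[0,0.2,1.5],[0,0.2,3],[0,0.2,4],[0,0.2,5],[0,0.2,5.5],[0,0.2,6],[0,0.2,6.4],[0,0.2,6.5]], "spin": [0,0,0,0,0,0,0,0]}}

```text
clock: 20.32
ee_pos: [0.6522, -0.0506, 0.0552]
tool_rot: [2.178, 2.264, -0.001]
contact_force: [-3.0, 0.1, 7.9]
grip_width: 0.0165
```

{"api": "drive_tool", "payload": {"xyz": [[0,0,0],[0,0,0],[0,0,-1],[0,0,-5],[0,0,-10],[0,0,-12],[0,0,-12]], "spin": [0,0,0,0,0,0,0], "hand": 1}}

```text
clock: 21.2
ee_pos: [0.6536, -0.0501, 0.1771]
tool_rot: [2.175, 2.262, 0.006]
contact_force: [0.6, -0.2, 0.1]
grip_width: 0.0856
```

```bash
python3 - <<'E'
from h import *
detect("wrist",["drift0_mid"],.5)
detect("top",["tin0_mid","tin1_mid","wheel0_mid","crate"],.3); detect("scene",["tin0_mid","tin1_mid","tin2_mid","wheel0_mid"],.3)
go([.434,.149,.17],-45)
E
```

```text
top tin0_mid p0.60 px [413.0, 233.0] ztop 0.019 circ [ 506.7 -336.4] r 128.7 mid [ 505.8 -336.1]
top tin0_mid p0.56 px [256.0, 260.0] ztop 0.054 circ [431. 150.] r 29.5 mid [431.3 149.8]
top tin1_mid p0.66 px [186.0, 226.0] ztop 0.053 circ [525.8 359.4] r 29.3 mid [525.8 359.4]
top tin1_mid p0.63 px [254.0, 257.0] ztop 0.054 circ [430.8 149.3] r 29.3 mid [431.3 148.7]
top wheel0_mid p0.59 px [260.0, 224.0] ztop 0.019 circ [525.6 149.8] r 27.3 mid [525.4 150.2]
top crate p0.96 px [415.0, 234.0] ztop 0.019 circ [ 505.2 -336.9] r 128.2 mid [ 505.7 -336.9]
top crate p0.49 px [265.0, 187.0] ztop 0.091 circ [642.3 110.9] r 17.9 mid [642.5 110.9]
scene tin0_mid p0.72 px [421.0, 189.0] ztop 0.054 circ [432.7 149. ] r 30.1 mid [433.7 148.9]
scene tin1_mid p0.61 px [487.0, 250.0] ztop 0.055 circ [527.3 359.9] r 29.8 mid [528.1 359.6]
scene tin1_mid p0.43 px [260.0, 146.0] ztop 0.022 circ [ 546.8 -252.3] r 216.9 mid [ 509.7 -340.1]
scene tin2_mid p0.45 px [262.0, 145.0] ztop 0.022 circ [ 545.8 -251.2] r 216.6 mid [ 509.8 -340.1]
scene wheel0_mid p0.76 px [408.0, 213.0] ztop 0.020 circ [527.5 151.4] r 28.9 mid [526.9 152.7]
GO cm [20.77, -21.02, 0.42] spin 0.824 | from [0.6521, -0.0504, 0.1741] yaw 2.2
```

{"api": "drive_tool", "payload": {"xyz": [[4.2,-4.2,0],[8.3,-8.4,0],[12.5,-12.6,0],[16.6,-16.8,0],[20.8,-21,0.4],[20.8,-21,0.4],[20.8,-21,0.4],[20.8,-21,4],[20.8,-21,6],[20.8,-21,6]], "spin": [0.16,0.33,0.5,0.66,0.82,0.82,0.82,0.82,0.82,0.82]}}

```text
clock: 23.05
ee_pos: [0.4346, 0.1474, 0.1132]
tool_rot: [2.901, 1.204, -0.004]
contact_force: [-0.4, 0.9, 0.1]
grip_width: 0.0857
```

```bash
python3 - <<'E'
from h import *
s,T=detect("wrist",["tin0_mid","wheel0_mid"],.3); cv2.imwrite("pics/w3.png",s["img"])
go([.433,.149,.025],-45)
E
```

```text
wrist tin0_mid p0.73 px [317.0, 207.0] ztop 0.053 circ [432.9 149.2] r 29.4 mid [433.6 149.9]
wrist tin0_mid p0.69 px [612.0, 372.0] ztop 0.020 circ [ 517.6 -118.8] r 228.1 mid [ 535.9 -293.6]
wrist wheel0_mid p0.60 px [410.0, 131.0] ztop 0.019 circ [526.4 152.1] r 29.1 mid [526.4 152.6]
GO cm [-0.18, -0.2, 9.0] spin 0.003 | from [0.4355, 0.1488, 0.115] yaw -44.8
```

View pics/w3.png

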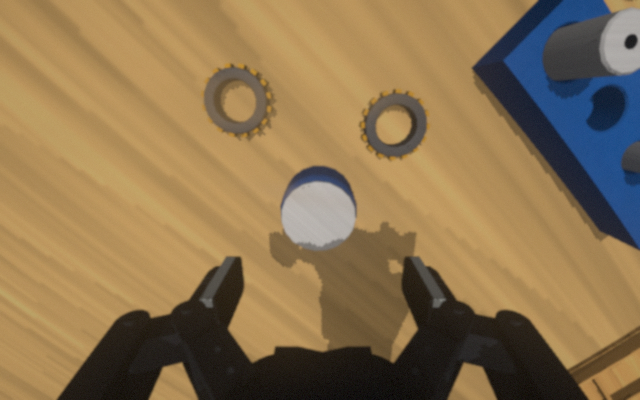

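Tin0 is at (318,212) between the fingers, with both wheels undisturbed at (238,100) and (394,125).

{"api": "drive_tool", "payload": {"xyz": [[-0.2,-0.2,5],[-0.2,-0.2,9.2],[-0.2,-0.2,9.2],[-0.2,-0.2,9.2]], "spin": [0,0,0,0]}}

```text
clock: 23.7
ee_pos: [0.4327, 0.1496, 0.0238]
tool_rot: [2.9, 1.208, 0.005]
contact_force: [-0.2, -0.0, 0.3]
grip_width: 0.0858
```

{"api": "drive_tool", "payload": {"xyz": [[0,0,0],[0,0,0],[0,0,0],[0,0,0]], "spin": [0,0,0,0], "hand": 0.55, "force": 40}}

```text
clock: 24.2
ee_pos: [0.4326, 0.1497, 0.0246]
tool_rot: [2.9, 1.208, 0.006]
contact_force: [-0.2, -0.2, 9.7]
grip_width: 0.0621
```

```bash
python3 - <<'E'
from h import *
print(arm.state()["grip_width"],arm.state()["qpos"].round(2))
a=np.radians(-3.8); c=np.array([.507,-.338])
for sx in (-1,1):
    for sy in (-1,1): print(sx,sy,(c+.045*np.array([sx*np.cos(a)-sy*np.sin(a),sx*np.sin(a)+sy*np.cos(a)])).round(4))
go([.507,-.338,.15])
E
```

```text
0.06205371048247385 [-0.31  0.68 -0.1   2.16  0.21  0.31 -1.37]
-1 -1 [ 0.4591 -0.3799]
-1 1 [ 0.4651 -0.2901]
1 -1 [ 0.5489 -0.3859]
1 1 [ 0.5549 -0.2961]
GO cm [-29.35, 39.65, -12.58] spin -0.000 | from [0.4326, 0.1497, 0.0246] yaw -44.8
```

```bash
python3 - <<'E'
from h import *
go([.549,-.386,.13],-45)
E
```

```text
GO cm [-29.81, 46.0, -10.57] spin 0.004 | from [0.4326, 0.1497, 0.0246] yaw -44.8
```

{"api": "drive_tool", "payload": {"xyz": [[0,0,-5],[0,0,-10.6],[-3.3,5.1,-10.6],[-6.6,10.2,-10.6],[-10,15.3,-10.6],[-13.2,20.4,-10.6],[-16.5,25.5,-10.6],[-20,30.6,-10.6],[-23.2,35.8,-10.6],[-26.5,41,-10.6]], "spin": [0,0,0,0,0,0,0,0,0,0]}}

```text
clock: 25.45
ee_pos: [0.536, -0.3295, 0.1294]
tool_rot: [2.9, 1.208, 0.001]
contact_force: [1.7, 1.2, -1.1]
grip_width: 0.0616
```

{"api": "drive_tool", "payload": {"xyz": [[-3.3,5,0],[-3.3,5,0],[-3.3,5,0],[-3.3,5,0]], "spin": [0,0,0,0]}}

```text
clock: 25.95
ee_pos: [0.5488, -0.3838, 0.1288]
tool_rot: [-2.897, -1.212, -0.001]
contact_force: [0.0, 0.7, -1.8]
grip_width: 0.0616
```

```bash
python3 - <<'E'
from h import *
print(arm.state()["grip_width"])
s,T=detect("wrist",["tin0_mid","crate"],.3); cv2.imwrite("pics/w4.png",s["img"])
go([.549,-.386,.032],-45)
E
```

```text
0.061557372069193796
wrist tin0_mid p0.66 px [323.0, 266.0] ztop 0.156 circ [ 549.7 -384.2] r 29.7 mid [ 550.5 -383.2]
wrist crate p0.97 px [244.0, 169.0] ztop 0.020 circ [ 510.  -339.7] r 128.6 mid [ 511.6 -339.8]
GO cm [-0.07, 0.11, 9.67] spin 0.007 | from [0.5487, -0.3847, 0.1287] yaw -44.6
```

View pics/w4.png

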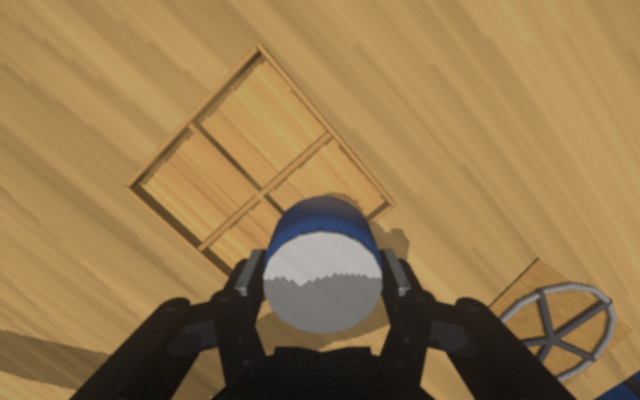

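The tin is held square over the far-right cell, with the crate centre visible near (262,190).

{"api": "drive_tool", "payload": {"xyz": [[0,0.1,4],[0,0.1,7],[0,0.1,8.5],[0,0.1,9.5],[0,0.1,9.8],[0,0.1,9.8]], "spin": [0,0,0,0,0,0]}}

```text
clock: 26.85
ee_pos: [0.5496, -0.3873, 0.0311]
tool_rot: [2.899, 1.208, 0.001]
contact_force: [0.2, 0.9, -1.8]
grip_width: 0.0617
```

{"api": "drive_tool", "payload": {"xyz": [[0,0,0],[0,0,0],[0,0,-1],[0,0,-6],[0,0,-11],[0,0,-13],[0,0,-13]], "spin": [0,0,0,0,0,0,0], "hand": 1}}

```text
clock: 27.72
ee_pos: [0.5504, -0.3877, 0.1635]
tool_rot: [2.895, 1.207, 0.005]
contact_force: [0.5, -0.4, 0.2]
grip_width: 0.0853
```

```bash
python3 - <<'E'
from h import *
detect("wrist",["tin0_mid"],.5)
detect("top",["tin1_mid","wheel0_mid"],.4);detect("scene",["tin1_mid"],.4)
go([.528,.36,.16],10)
E
```

```text
wrist tin0_mid p0.73 px [323.0, 192.0] ztop 0.058 circ [ 550.4 -388. ] r 29.4 mid [ 550.6 -387.7]
top tin1_mid p0.91 px [185.0, 228.0] ztop 0.054 circ [526.3 359.7] r 29.9 mid [525.7 359.7]
top tin1_mid p0.47 px [296.0, 188.0] ztop 0.047 circ [646.8  28.3] r 116.5 mid [646.6  29.4]
top wheel0_mid p0.75 px [255.0, 227.0] ztop 0.019 circ [524.2 152.3] r 27.8 mid [525.4 151.6]
scene tin1_mid p0.89 px [486.0, 252.0] ztop 0.055 circ [527.6 360.2] r 30.2 mid [527.9 360.7]
scene tin1_mid p0.54 px [264.0, 146.0] ztop 0.022 circ [ 510.  -339.1] r 129.0 mid [ 509.5 -338. ]
GO cm [51.59, -54.0, 0.0] spin -0.955 | from [0.5485, -0.3866, 0.1589] yaw -44.7
```

{"api": "drive_tool", "payload": {"xyz": [[4.3,-4.5,0],[8.6,-9,0],[12.9,-13.5,0],[17.2,-18,0],[21.5,-22.5,0],[25.8,-27,0],[30.1,-31.5,0],[34.4,-36,0],[38.7,-40.5,0],[43,-45,0]], "spin": [0,0,0,0,0,0,0,0,0,0]}}

```text
clock: 29.32
ee_pos: [0.5319, 0.2371, 0.16]
tool_rot: [2.9, 1.208, -0.0]
contact_force: [-0.2, -0.2, -0.4]
grip_width: 0.0856
```

{"api": "drive_tool", "payload": {"xyz": [[4.3,-4.5,0],[8.5,-9,0],[8.5,-9,3],[8.5,-9,5],[8.5,-9,5]], "spin": [0,0,0,0,0]}}

```text
clock: 29.95
ee_pos: [0.5267, 0.3581, 0.1079]
tool_rot: [2.898, 1.209, -0.008]
contact_force: [0.3, -0.0, 0.7]
grip_width: 0.0853
```

```bash
python3 - <<'E'
from h import *
s,T=detect("wrist",["tin1_mid"],.3)
go([.527,.36,.024],-45)
E
```

```text
wrist tin1_mid p0.81 px [320.0, 206.0] ztop 0.053 circ [527.7 360.3] r 29.3 mid [528.2 360.9]
GO cm [-0.03, -0.16, 8.66] spin 0.004 | from [0.5283, 0.3591, 0.1106] yaw -44.8
```

{"api": "drive_tool", "payload": {"xyz": [[0,-0.1,5],[0,-0.1,8.7],[0,-0.1,8.7],[0,-0.1,8.7]], "spin": [0,0,0,0]}}

```text
clock: 30.55
ee_pos: [0.5288, 0.3607, 0.0255]
tool_rot: [-2.899, -1.208, -0.006]
contact_force: [-0.2, -0.3, 0.8]
grip_width: 0.0853
```

{"api": "drive_tool", "payload": {"xyz": [[0,0,0],[0,0,0],[0,0,0],[0,0,0]], "spin": [0,0,0,0], "hand": 0.55}}

```text
clock: 31.05
ee_pos: [0.5285, 0.3609, 0.0263]
tool_rot: [-2.899, -1.208, -0.007]
contact_force: [-1.1, -1.1, 6.8]
grip_width: 0.0616
```

```bash
python3 - <<'E'
from h import *
print(arm.state()["grip_width"])
go([.466,-.291,.13],-45)
E
```

```text
0.061579421007259105
GO cm [-50.64, 41.47, -10.57] spin 0.004 | from [0.5285, 0.3609, 0.0263] yaw -44.8
```

{"api": "drive_tool", "payload": {"xyz": [[0,0,-5],[0,0,-10.6],[-4.6,3.8,-10.6],[-9.2,7.5,-10.6],[-13.8,11.3,-10.6],[-18.4,15,-10.6],[-23,18.8,-10.6],[-27.6,22.6,-10.6],[-32.2,26.4,-10.6],[-36.8,30.1,-10.6]], "spin": [0,0,0,0,0,0,0,0,0,0]}}

```text
clock: 32.3
ee_pos: [0.482, -0.1156, 0.1302]
tool_rot: [2.899, 1.208, 0.002]
contact_force: [0.7, -0.3, -2.6]
grip_width: 0.0615
```

{"api": "drive_tool", "payload": {"xyz": [[-4.6,3.8,0],[-9.2,7.5,0],[-13.8,11.4,0],[-13.8,11.4,0],[-13.8,11.4,0],[-13.8,11.4,0]], "spin": [0,0,0,0,0,0]}}

```text
clock: 33.05
ee_pos: [0.4664, -0.2899, 0.1296]
tool_rot: [-2.897, -1.213, -0.001]
contact_force: [0.1, 0.4, -3.0]
grip_width: 0.0612
```

```bash
python3 - <<'E'
from h import *
print(arm.state()["grip_width"])
s,T=detect("wrist",["tin1_mid","crate"],.3)
go([.466,-.291,.032],-45)
E
```

```text
0.0612057958005413
wrist tin1_mid p0.61 px [323.0, 265.0] ztop 0.156 circ [ 466.6 -290.9] r 29.8 mid [ 467.3 -290. ]
wrist crate p0.91 px [393.0, 166.0] ztop 0.021 circ [ 510.1 -340. ] r 127.7 mid [ 513.4 -337.9]
GO cm [-0.07, 0.02, 9.75] spin 0.007 | from [0.4663, -0.2904, 0.1295] yaw -44.6
```

{"api": "drive_tool", "payload": {"xyz": [[0.1,0,4],[0.1,0,7],[0.1,0,8.5],[0.1,0,9.5],[0.1,0,9.8],[0.1,0,9.8]], "spin": [0,0,0,0,0,0]}}

```text
clock: 33.95
ee_pos: [0.4672, -0.2914, 0.032]
tool_rot: [2.899, 1.208, 0.002]
contact_force: [-0.2, -0.8, -2.5]
grip_width: 0.0617
```

{"api": "drive_tool", "payload": {"xyz": [[0,0,0],[0,0,0],[0,0,-1],[0,0,-6],[0,0,-11],[0,0,-13],[0,0,-13]], "spin": [0,0,0,0,0,0,0], "hand": 1}}

```text
clock: 34.83
ee_pos: [0.4677, -0.2918, 0.1638]
tool_rot: [2.896, 1.207, 0.005]
contact_force: [0.4, -1.0, -0.9]
grip_width: 0.085
```

```bash
python3 - <<'E'
from h import *
detect("wrist",["tin1_mid"],.5)
detect("top",["wheel0_mid"],.2);detect("scene",["wheel0_mid"],.2)
go([.526,.152,.16],-45)
E
```

```text
wrist tin1_mid p0.76 px [322.0, 191.0] ztop 0.058 circ [ 467.3 -292.4] r 29.4 mid [ 467.7 -292.3]
top wheel0_mid p0.64 px [261.0, 220.0] ztop 0.019 circ [525.9 150.2] r 27.0 mid [526.1 150.1]
scene wheel0_mid p0.83 px [405.0, 221.0] ztop 0.020 circ [526.2 151.8] r 28.5 mid [527.1 152.1]
scene wheel0_mid p0.64 px [317.0, 208.0] ztop 0.091 circ [653.9 -48.4] r 7.7 mid [653.4 -47.9]
scene wheel0_mid p0.48 px [440.0, 296.0] ztop 0.131 circ [671.1 277.7] r 33.2 mid [675.5 279.9]
GO cm [35.68, -26.89, 0.06] spin 0.005 | from [0.4659, -0.2908, 0.16] yaw -44.7
```

{"api": "drive_tool", "payload": {"xyz": [[4.8,-3.6,0],[9.6,-7.2,0],[14.4,-10.8,0],[19.2,-14.4,0],[24,-18,0],[28.8,-21.6,0],[33.6,-25.2,1],[35.7,-26.9,4],[35.7,-26.9,6],[35.7,-26.9,6]], "spin": [0,0,0,0,0,0,0,0,0,0]}}

```text
clock: 36.38
ee_pos: [0.5251, 0.1515, 0.0991]
tool_rot: [-2.899, -1.21, 0.009]
contact_force: [0.1, -0.8, 0.4]
grip_width: 0.0851
```

```bash
python3 - <<'E'
from h import *
s,T=detect("wrist",["wheel0_mid","peg","stand"],.2); cv2.imwrite("pics/w5.png",s["img"])
go([.526,.152,.0],-45)
E
```

```text
wrist wheel0_mid p0.73 px [327.0, 219.0] ztop 0.019 circ [526.1 151.7] r 29.2 mid [526.7 152.3]
wrist wheel0_mid p0.43 px [595.0, 389.0] ztop 0.022 circ [595.1 -85.2] r 197.1 mid [ 595.2 -263.9]
wrist stand p0.23 px [515.0, 202.0] ztop 0.046 circ [647.3  29.5] r 118.7 mid [646.9  32.7]
GO cm [-0.08, -0.17, 10.21] spin 0.003 | from [0.5276, 0.1513, 0.1021] yaw -44.8
```

View pics/w5.png

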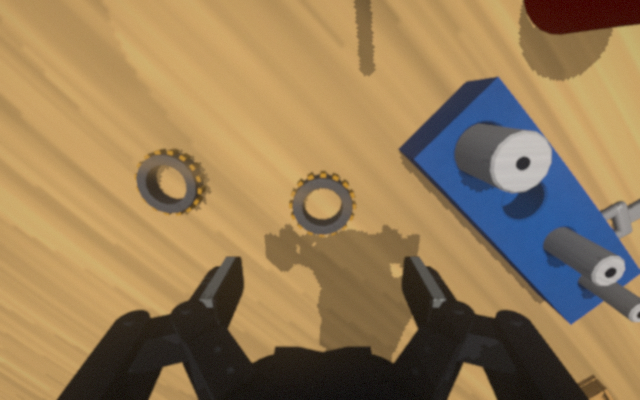

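The wheel is at (323,203), between the fingers and clear of the block. The second wheel is at (172,183) and all three drifts stand in the block.

{"api": "drive_tool", "payload": {"xyz": [[-0.1,-0.1,5],[-0.1,-0.1,9],[-0.1,-0.1,10],[-0.1,-0.1,10.2],[-0.1,-0.1,10.2]], "spin": [0,0,0,0,0]}}

```text
clock: 37.2
ee_pos: [0.5267, 0.1521, 0.0009]
tool_rot: [2.9, 1.208, 0.005]
contact_force: [0.2, -0.5, -0.5]
grip_width: 0.0852
```

{"api": "drive_tool", "payload": {"xyz": [[0,0,0],[0,0,0],[0,0,0],[0,0,0],[0,0,0]], "spin": [0,0,0,0,0], "hand": 0.45, "force": 50}}

```text
clock: 37.83
ee_pos: [0.5261, 0.152, 0.0011]
tool_rot: [2.899, 1.209, 0.003]
contact_force: [-0.7, -1.0, 8.3]
grip_width: 0.0548
```

```bash
python3 - <<'E'
from h import *
print(arm.state()["grip_width"])
s,T=snap("wrist"); cv2.imwrite("pics/w6.png",s["img"][150:400,150:500])
go([.60,.2,.22],-45)
E
```

```text
0.05482948891327698
GO cm [8.65, 1.9, -21.88] spin 0.005 | from [0.5261, 0.152, 0.0011] yaw -44.7
```

View pics/w6.png

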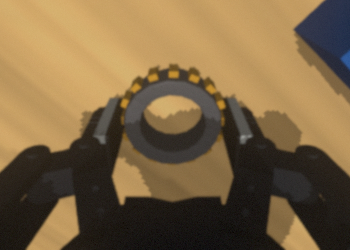

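The wheel is held centred in the jaws at about (172,122) of the crop. Next I look at the peg from close by.

{"api": "drive_tool", "payload": {"xyz": [[0,0,-5],[0,0,-10],[0,0,-15],[0,0,-20],[4,1,-21.9],[8,1.9,-21.9],[8,1.9,-21.9],[8,1.9,-21.9],[8,1.9,-21.9]], "spin": [0,0,0,0,0,0,0,0,0]}}

```text
clock: 39.0
ee_pos: [0.5942, 0.1942, 0.2181]
tool_rot: [2.9, 1.208, -0.003]
contact_force: [-0.2, 0.2, -1.3]
grip_width: 0.0551
```

```bash
cat >> h.py <<'E'
from scipy.optimize import least_squares
def fitpeg(s,T,box=(.62,.74,.22,.34)):
    """fit a 12 mm cylinder, 55 deg elevation, to depth points z .140-.176 -> root (z .105), azimuth deg"""
    v,u=np.mgrid[0:400,0:640]; P=world(s,np.c_[u.ravel(),v.ravel()],T)
    P=P[(P[:,2]>.138)&(P[:,2]<.172)&(P[:,0]>box[0])&(P[:,0]<box[1])&(P[:,1]>box[2])&(P[:,1]<box[3])]
    def res(p):
        a=np.radians(p[2]); d=np.array([np.cos(a)*np.cos(np.radians(55)),np.sin(a)*np.cos(np.radians(55)),np.sin(np.radians(55))])
        q=P-np.array([p[0],p[1],.105]); return (np.linalg.norm(q-np.outer(q@d,d),axis=1)-.006)*1000
    f=least_squares(res,[.70,.31,225],x_scale=[.001,.001,1],loss="soft_l1"); print("peg root",f.x[:2].round(4),"az %.1f"%f.x[2],"n",len(P),"rms mm %.2f"%np.sqrt(np.mean(f.fun**2)))
    return f.x
def pegpt(p,s): a=np.radians(p[2]); h=s*np.cos(np.radians(55)); return np.array([p[0]+h*np.cos(a),p[1]+h*np.sin(a),.105+s*np.sin(np.radians(55))])
E
python3 - <<'E'
from h import *
print(arm.state()["grip_width"])
s,T=snap("wrist"); cv2.imwrite("pics/w7.png",s["img"]); p=fitpeg(s,T)
for n in ("top","scene"): fitpeg(*snap(n))
print(arm.masks_of("wrist","peg")[:1] and arm.boxes_of("wrist","peg")[:1])
for k in (115,50): print(k,pegpt(p,k).round(4)); go(pegpt(p,k)-[0,0,.008],-45)
E
```

```text
0.055129349107153884
peg root [0.6938 0.3005] az 226.8 n 562 rms mm 1.99
peg root [0.7  0.31] az 225.0 n 0 rms mm nan
peg root [0.6937 0.2985] az 231.1 n 101 rms mm 2.21
[{'position': [315.5, 79.5], 'p': 0.76}]
115 [-44.4513 -47.7911  94.3075]
GO cm [-6579.5, 181.73, -9407.86] spin 0.004 | from [0.595, 0.1949, 0.2185] yaw -44.8
50 [-18.9345 -20.6089  41.0626]
GO cm [-2852.48, 78.77, -4083.5] spin 0.004 | from [0.595, 0.1949, 0.2185] yaw -44.8
  return _methods._mean(a, axis=axis, dtype=dtype,
  ret = ret.dtype.type(ret / rcount)
```

View pics/w7.png

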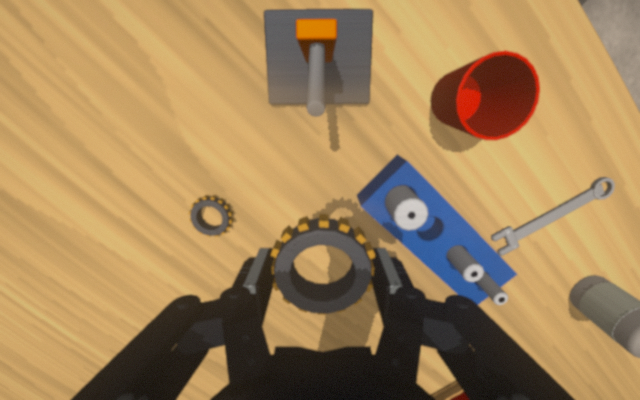

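```bash
python3 - <<'E'
from h import *
e=np.array([-1,-1])/2**.5; l=np.array([1,-1])/2**.5; o=np.array([.68,.29])
for n in ("wrist","top","scene"):
    s,T=snap(n); ms=arm.masks_of(n,"peg"); 
    if not ms: print(n,"none"); continue
    m=ms[0]["region"].astype(np.uint8); 
    v,u=np.nonzero(m); P=world(s,np.c_[u,v],T); P=P[P[:,2]>.10]
    h=(P[:,:2]-o)@e*1000; w=(P[:,:2]-o)@l*1000
    print(n,len(P),"p",ms[0]["p"])
    for a in np.arange(.11,.19,.008):
        k=(P[:,2]>=a)&(P[:,2]<a+.008)
        if k.sum()>2: print("  z %.3f n %d  h med %.1f [%.1f %.1f] w med %.1f [%.1f %.1f]"%(P[k,2].mean(),k.sum(),np.median(h[k]),h[k].min(),h[k].max(),np.median(w[k]),w[k].min(),w[k].max()))
E
```

```text
wrist 1237 p 0.91
  z 0.116 n 22  h med -0.8 [-1.9 3.3] w med 6.9 [-3.1 8.9]
  z 0.122 n 93  h med 1.5 [-1.9 7.9] w med 3.4 [-2.8 8.9]
  z 0.130 n 88  h med 6.9 [3.3 14.0] w med 3.5 [-2.5 8.8]
  z 0.138 n 118  h med 12.6 [8.0 20.4] w med 3.7 [-2.9 8.8]
  z 0.146 n 117  h med 18.4 [13.9 24.4] w med 3.1 [-2.6 8.8]
  z 0.154 n 134  h med 24.1 [20.1 31.5] w med 3.3 [-2.8 8.8]
  z 0.162 n 131  h med 29.4 [25.2 35.6] w med 3.4 [-2.6 8.8]
  z 0.170 n 159  h med 35.1 [30.2 43.1] w med 3.6 [-2.3 9.4]
  z 0.178 n 368  h med 43.7 [36.6 51.1] w med 3.5 [-2.6 9.4]
top 0 p 0.2
scene 158 p 0.46
  z 0.124 n 9  h med 4.5 [1.8 8.3] w med 5.5 [-1.4 8.3]
  z 0.130 n 20  h med 7.0 [-1.4 10.9] w med 3.6 [-2.6 8.3]
  z 0.137 n 21  h med 11.8 [8.4 16.7] w med 4.7 [-2.6 8.9]
  z 0.145 n 27  h med 18.0 [12.1 25.3] w med 4.2 [-2.6 8.7]
  z 0.154 n 18  h med 23.1 [19.9 30.0] w med 6.7 [0.4 9.9]
  z 0.162 n 23  h med 27.8 [22.8 33.4] w med 4.5 [-0.5 9.3]
  z 0.171 n 21  h med 33.8 [29.9 38.9] w med 4.4 [0.0 7.9]
  z 0.179 n 18  h med 39.9 [35.2 45.2] w med 5.1 [0.5 8.6]
```

```bash
sed -i 's/h=s\*np/h=s\/1000*np/; s/.105+s\*np/.105+s\/1000*np/' h.py; python3 - <<'E'
from h import *
p=[.6855,.2908,225]
# bore centre in hand vs TCP, from the wheel's top face depth
s,T=snap("wrist"); v,u=np.mgrid[200:330,240:410]; P=world(s,np.c_[u.ravel(),v.ravel()],T); T0=toolT()
Q=(P-T0[:3,3])@T0[:3,:3]; k=(abs(Q[:,2]+.017)<.003)&(abs(Q[:,0])<.035)&(abs(Q[:,1])<.0265); q=Q[k]*1000
print(len(q),q.min(0).round(1),q.max(0).round(1),"z med",np.median(q[:,2]).round(1),"y0-strip x", np.sort(q[abs(q[:,1])<2][:,0])[[0,-1]].round(1))
for k in (125,50,60): print(k,pegpt(p,k).round(4)); go(pegpt(p,k)-[0,0,.008],-45)
E
```

```text
3862 [-25.4 -26.5 -19.5] [ 26.2  26.4 -14. ] z med -16.4 y0-strip x [-25.4  26.2]
125 [0.6348 0.2401 0.2074]
GO cm [5.97, -0.35, 1.9] spin 0.004 | from [0.5952, 0.1952, 0.2183] yaw -44.7
50 [0.6652 0.2705 0.146 ]
GO cm [10.27, -0.33, 8.04] spin 0.004 | from [0.5952, 0.1952, 0.2183] yaw -44.7
60 [0.6612 0.2665 0.1541]
GO cm [9.7, -0.33, 7.22] spin 0.004 | from [0.5952, 0.1952, 0.2183] yaw -44.7
```

{"api": "drive_tool", "payload": {"xyz": [[3,-0.3,1],[5.9,-0.3,1.9],[5.9,-0.3,1.9],[5.9,-0.3,1.9],[5.9,-0.3,1.9]], "spin": [0,0,0,0,0]}}

```text
clock: 40.22
ee_pos: [0.6346, 0.2382, 0.1999]
tool_rot: [2.9, 1.207, 0.0]
contact_force: [0.3, 0.5, -1.4]
grip_width: 0.055
```

```bash
python3 - <<'E'
from h import *
p=[.6855,.2908,225]
for k in (125,110,50): go(pegpt(p,k)-[0,0,.008],-45)
s,T=snap("wrist"); cv2.imwrite("pics/w8.png",s["img"])
ms=arm.masks_of("wrist","peg")
e=np.array([-1,-1])/2**.5; l=np.array([1,-1])/2**.5; o=np.array([.68,.29])
if ms:
    v,u=np.nonzero(ms[0]["region"]); P=world(s,np.c_[u,v],T); P=P[P[:,2]>.10]
    h=(P[:,:2]-o)@e*1000; w=(P[:,:2]-o)@l*1000
    for a in np.arange(.11,.19,.008):
        k=(P[:,2]>=a)&(P[:,2]<a+.008)
        if k.sum()>2: print("  z %.3f n %d  h  [%.1f %.1f] w [%.1f %.1f]"%(P[k,2].mean(),k.sum(),h[k].min(),h[k].max(),w[k].min(),w[k].max()))
E
```

```text
GO cm [0.15, -0.12, 0.05] spin 0.003 | from [0.6346, 0.2382, 0.1999] yaw -44.8
GO cm [1.01, -0.12, 1.28] spin 0.003 | from [0.6346, 0.2382, 0.1999] yaw -44.8
GO cm [4.45, -0.11, 6.19] spin 0.003 | from [0.6346, 0.2382, 0.1999] yaw -44.8
  z 0.116 n 14  h  [-0.6 3.9] w [-2.9 8.9]
  z 0.122 n 119  h  [-0.9 8.4] w [-2.8 8.9]
  z 0.130 n 130  h  [3.1 13.4] w [-2.6 8.0]
  z 0.138 n 145  h  [8.0 18.6] w [-2.3 8.6]
  z 0.146 n 164  h  [14.1 26.6] w [-2.8 8.6]
  z 0.154 n 172  h  [19.8 31.5] w [-2.6 9.2]
  z 0.162 n 195  h  [25.0 37.5] w [-2.3 9.0]
  z 0.170 n 216  h  [30.0 44.2] w [-2.6 9.0]
  z 0.178 n 327  h  [36.6 50.0] w [-2.5 8.9]
  z 0.183 n 3  h  [41.8 43.1] w [2.1 6.3]
```

View pics/w8.png

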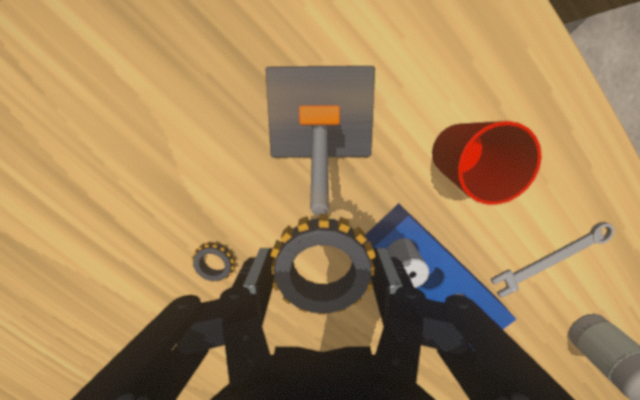

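The peg, at (320,170) with its tip at (320,210), lines up with the held ring's bore at (322,262).

{"api": "drive_tool", "payload": {"xyz": [[1,-0.1,1.28],[1.4,-0.1,1.9],[1.85,-0.1,2.5],[2.3,-0.1,3.1],[2.7,-0.1,3.7],[2.7,-0.1,3.7]], "spin": [0,0,0,0,0,0]}}

```text
clock: 41.08
ee_pos: [0.6527, 0.2593, 0.1615]
tool_rot: [-2.899, -1.209, 0.002]
contact_force: [0.1, -0.2, -2.2]
grip_width: 0.055
```

```bash
python3 - <<'E'
from h import *
p=[.6855,.2908,225]
print(arm.state()["contact_force"].round(1),arm.state()["grip_width"])
for k in (80,50): go(pegpt(p,k)-[0,0,.008],-45)
s,T=snap("wrist"); cv2.imwrite("pics/w9.png",s["img"][120:370,200:450])
E
```

```text
[ 0.1 -0.2 -2.2] 0.054967940641435405
GO cm [-0.04, 0.09, -0.1] spin 0.005 | from [0.6527, 0.2593, 0.1615] yaw -44.7
GO cm [1.68, 0.1, 2.35] spin 0.005 | from [0.6527, 0.2593, 0.1615] yaw -44.7
```

View pics/w9.png

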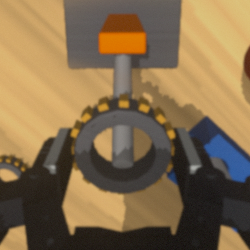

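The peg tip shows inside the bore at (122,157) of the crop, and there is no contact force.

{"api": "drive_tool", "payload": {"xyz": [[0.45,0,0.6],[0.85,0.1,1.2],[1.25,0.1,1.8],[1.65,0.1,2.35],[1.65,0.1,2.35]], "spin": [0,0,0,0,0]}}

```text
clock: 41.75
ee_pos: [0.6649, 0.2704, 0.1379]
tool_rot: [-2.899, -1.209, 0.002]
contact_force: [0.2, -1.1, -1.8]
grip_width: 0.0548
```

{"api": "drive_tool", "payload": {"xyz": [[0,0,0],[0,0,0],[0,0,0],[0,0,-1],[0,0,-4],[0,0,-9],[0,0,-9]], "spin": [0,0,0,0,0,0,0], "hand": 1}}

```text
clock: 42.62
ee_pos: [0.6679, 0.2719, 0.2358]
tool_rot: [-2.899, -1.208, -0.02]
contact_force: [0.5, -0.7, 0.4]
grip_width: 0.0851
```

```bash
python3 - <<'E'
from h import *
s,T=snap("wrist"); cv2.imwrite("pics/w10.png",s["img"])
detect("wrist",["wheel0_mid"],.3); detect("top",["wheel0_mid"],.2);detect("scene",["wheel0_mid"],.2)
go([.448,.259,.17],-45)
E
```

```text
wrist wheel0_mid p0.79 px [322.0, 188.0] ztop 0.148 circ [678.  279.6] r 21.2 mid [679.  281.3]
top wheel0_mid p0.57 px [206.0, 175.0] ztop 0.147 circ [672.4 279.4] r 21.7 mid [673.9 282.4]
scene wheel0_mid p0.64 px [445.0, 270.0] ztop 0.150 circ [678.3 281.9] r 20.7 mid [679.  281.4]
GO cm [-16.01, -14.63, 5.79] spin 0.004 | from [0.6647, 0.2698, 0.2274] yaw -44.7
```

View pics/w10.png

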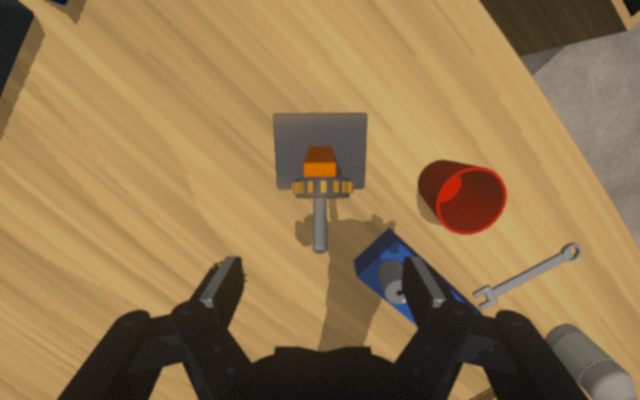

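The first wheel hangs at the root of the peg, (322,188), against the orange upright. Now the second.

{"api": "drive_tool", "payload": {"xyz": [[-4,-3.7,0],[-8,-7.3,0],[-12,-11,2],[-16,-14.6,5.8],[-16,-14.6,10],[-16,-14.6,12.7],[-16,-14.6,12.7],[-16,-14.6,12.7]], "spin": [0,0,0,0,0,0,0,0]}}

```text
clock: 43.98
ee_pos: [0.4496, 0.2598, 0.1026]
tool_rot: [-2.899, -1.208, -0.002]
contact_force: [-0.6, 1.0, 0.5]
grip_width: 0.0852
```

```bash
python3 - <<'E'
from h import *
s,T=detect("wrist",["wheel0_mid"],.2)
go([.448,.259,.0],-45)
E
```

```text
GO cm [-0.23, -0.08, 10.31] spin 0.004 | from [0.4499, 0.2599, 0.1031] yaw -44.8
```

```bash
python3 - <<'E'
from h import *
s,T=detect("wrist",["wheel1_mid"],.05); 
v,u=np.mgrid[0:250,0:640]; P=world(s,np.c_[u.ravel(),v.ravel()],T)
k=(abs(P[:,2]-.018)<.003)&(P[:,0]<.58)&(P[:,1]>.1); t=P[k]; print(len(t)); 
if len(t): print(np.median(t,0),cv2.minEnclosingCircle((t[:,:2]*1000).astype(np.float32)))
cv2.imwrite("pics/w11.png",s["img"])
E
```

```text
wrist wheel1_mid p0.56 px [319.0, 222.0] ztop 0.019 circ [446.5 258.6] r 29.3 mid [447.5 259.1]
1515
[0.44821673 0.25985135 0.01781759] ((446.97283935546875, 258.9229431152344), 28.64027976989746)
```

View pics/w11.png

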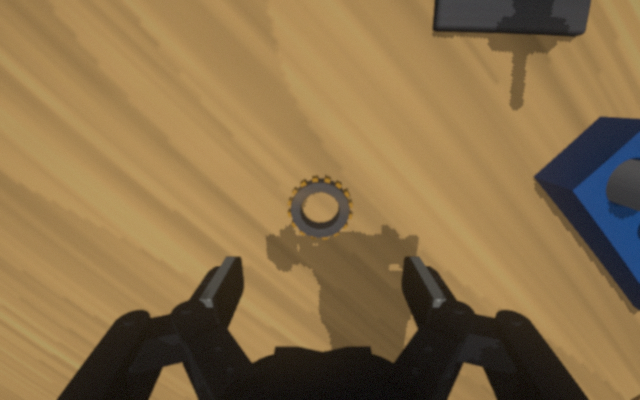

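The second wheel has not moved; it is at (320,208), or (0.447, 0.259) in world coordinates.

{"api": "drive_tool", "payload": {"xyz": [[-0.3,-0.1,5],[-0.3,-0.1,9],[-0.3,-0.1,10],[-0.3,-0.1,10.2],[-0.3,-0.1,10.2]], "spin": [0,0,0,0,0]}}

```text
clock: 44.8
ee_pos: [0.4471, 0.2586, 0.0012]
tool_rot: [-2.899, -1.208, -0.004]
contact_force: [0.1, 0.5, -0.5]
grip_width: 0.0854
```

{"api": "drive_tool", "payload": {"xyz": [[0,0,0],[0,0,0],[0,0,0],[0,0,0],[0,0,0]], "spin": [0,0,0,0,0], "hand": 0.45, "force": 50}}

```text
clock: 45.42
ee_pos: [0.4466, 0.2583, 0.0015]
tool_rot: [-2.9, -1.208, -0.003]
contact_force: [-1.1, -0.4, 8.4]
grip_width: 0.0546
```

```bash
python3 - <<'E'
from h import *
print(arm.state()["grip_width"])
p=[.6855,.2908,225]; go(pegpt(p,125)-[0,0,.008],-45)
E
```

```text
0.05463254015234823
GO cm [12.0, 14.66, -19.75] spin 0.004 | from [0.4466, 0.2583, 0.0015] yaw -44.8
```

{"api": "drive_tool", "payload": {"xyz": [[0,0,-5],[0,0,-10],[0,0,-15],[0,0,-20.5],[3.5,4.9,-20.5],[7,9.8,-20.5],[10.5,14.7,-20.5],[11.9,14.7,-19.8],[11.9,14.7,-19.8],[11.9,14.7,-19.8]], "spin": [0,0,0,0,0,0,0,0,0,0]}}

```text
clock: 46.68
ee_pos: [0.6324, 0.2398, 0.1978]
tool_rot: [-2.898, -1.212, 0.003]
contact_force: [-0.8, 0.0, -2.7]
grip_width: 0.055
```

```bash
python3 - <<'E'
from h import *
p=[.6855,.2908,225]
s,T=snap("wrist"); v,u=np.mgrid[200:330,240:410]; P=world(s,np.c_[u.ravel(),v.ravel()],T); T0=toolT()
Q=(P-T0[:3,3])@T0[:3,:3]; k=(abs(Q[:,2]+.017)<.003)&(abs(Q[:,0])<.035)&(abs(Q[:,1])<.0265); q=Q[k]*1000
print(len(q),"z med",np.median(q[:,2]).round(1),"y0-strip x", np.sort(q[abs(q[:,1])<2][:,0])[[0,-1]].round(1))
for k in (125,80,62): go(pegpt(p,k)-[0,0,.008],-45)
# hung wheel extent along the peg frame
v,u=np.mgrid[0:400,0:640]; P=world(s,np.c_[u.ravel(),v.ravel()],T); P=P[(P[:,2]>.05)&(P[:,2]<.16)&(np.hypot(P[:,0]-.68,P[:,1]-.285)<.05)]
d=pegpt(p,1000)-pegpt(p,0); r=P-pegpt(p,0); z=r@d; rad=np.linalg.norm(r-np.outer(z,d),axis=1); k=(rad>.012); print("wheel s max",np.percentile(z[k]*1000,[50,90,98]).round(1),k.sum())
E
```

```text
3660 z med -15.5 y0-strip x [-24.9  26.2]
GO cm [0.18, 0.12, -0.12] spin 0.007 | from [0.6327, 0.2396, 0.1982] yaw -44.6
GO cm [2.77, 0.14, 3.57] spin 0.007 | from [0.6327, 0.2396, 0.1982] yaw -44.6
GO cm [3.8, 0.14, 5.04] spin 0.007 | from [0.6327, 0.2396, 0.1982] yaw -44.6
wheel s max [32.5 41.6 43.7] 2941
```

{"api": "drive_tool", "payload": {"xyz": [[0.15,0.1,-0.1],[1,0.1,1.1],[1.4,0.1,1.7],[1.85,0.1,2.35],[2.3,0.1,3],[2.7,0.1,3.55],[3.1,0.1,4.15],[3.5,0.1,4.7],[3.5,0.1,4.7],[3.5,0.1,4.7]], "spin": [0,0,0,0,0,0,0,0,0,0]}}

```text
clock: 47.98
ee_pos: [0.6596, 0.263, 0.151]
tool_rot: [-2.9, -1.209, -0.0]
contact_force: [0.3, 0.3, -1.8]
grip_width: 0.0548
```

```bash
python3 - <<'E'
from h import *
p=[.6855,.2908,225]; print(arm.state()["contact_force"].round(1)); go(pegpt(p,66)-[0,0,.008],-45)
s,T=snap("wrist"); cv2.imwrite("pics/w12.png",s["img"][120:370,200:450])
E
```

```text
[ 0.3  0.3 -1.8]
GO cm [0.01, -0.14, -0.01] spin 0.004 | from [0.6596, 0.263, 0.151] yaw -44.7
```

View pics/w12.png

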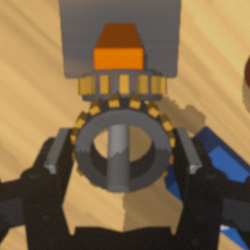

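The second ring is round the peg, whose tip is at (120,185), with no force; the first hangs behind it. Releasing and backing off.

{"api": "drive_tool", "payload": {"xyz": [[0,0,0],[0,0,0],[0,0,0],[0,0,-1],[0,0,-4],[0,0,-9],[-5,0,-10],[-8,0,-10],[-8,0,-10],[-8,0,-10]], "spin": [0,0,0,0,0,0,0,0,0,0], "hand": 1}}

```text
clock: 49.28
ee_pos: [0.6038, 0.207, 0.2516]
tool_rot: [-2.899, -1.209, -0.003]
contact_force: [0.1, 0.4, 0.9]
grip_width: 0.0852
```

```bash
python3 - <<'E'
from h import *
s,T=snap("wrist"); a=s["img"][0:300,120:520]
detect("wrist",["wheel0_mid"],.3)
detect("top",["drift0_mid","drift1_mid","drift3_mid","tin0_mid","tin1_mid"],.3)
s,T=detect("scene",["wheel0_mid","drift0_mid","drift1_mid","drift3_mid","tin0_mid","tin1_mid"],.3)
cv2.imwrite("pics/w13.png",np.hstack([a,s["img"][100:400,200:600]]))
E
```

```text
wrist wheel0_mid p0.62 px [329.0, 75.0] ztop 0.147 circ [676.7 278. ] r 23.0 mid [679.8 281.5]
top drift0_mid p0.57 px [322.0, 187.0] ztop 0.091 circ [650.6 -52. ] r 8.6 mid [650.6 -52.1]
top drift3_mid p0.65 px [266.0, 189.0] ztop 0.092 circ [640.8 109.7] r 17.0 mid [640.9 109.5]
top drift3_mid p0.65 px [327.0, 149.0] ztop 0.009 circ [780.9 -79.7] r 85.6 mid [774.6 -72.2]
top tin0_mid p0.97 px [433.0, 221.0] ztop 0.058 circ [ 548.2 -386.8] r 29.2 mid [ 547.5 -386.1]
top tin1_mid p0.64 px [400.0, 246.0] ztop 0.058 circ [ 464.8 -291.3] r 29.3 mid [ 465.2 -290.6]
scene wheel0_mid p0.53 px [443.0, 272.0] ztop 0.148 circ [679.7 282.9] r 21.8 mid [678.4 281.7]
scene drift0_mid p0.56 px [318.0, 211.0] ztop 0.093 circ [652.8 -48.8] r 7.8 mid [653.6 -48.3]
scene drift0_mid p0.53 px [284.0, 262.0] ztop 0.010 circ [785.3 -74.2] r 88.8 mid [785.5 -73.5]
scene drift1_mid p0.54 px [337.0, 223.0] ztop 0.092 circ [649.9   5.5] r 12.4 mid [649.3   5. ]
scene drift1_mid p0.53 px [263.0, 150.0] ztop 0.022 circ [ 508.  -340.7] r 130.9 mid [ 509.8 -339. ]
scene drift3_mid p0.84 px [377.0, 240.0] ztop 0.092 circ [643. 113.] r 18.2 mid [643.8 112.6]
scene tin0_mid p0.63 px [237.0, 140.0] ztop 0.060 circ [ 550.5 -387.1] r 30.5 mid [ 550.1 -387.1]
scene tin1_mid p0.68 px [261.0, 149.0] ztop 0.022 circ [ 510.2 -339. ] r 129.1 mid [ 509.9 -339. ]
scene tin1_mid p0.64 px [281.0, 134.0] ztop 0.060 circ [ 467.  -291.7] r 30.5 mid [ 467.  -291.2]
scene tin1_mid p0.46 px [375.0, 238.0] ztop 0.092 circ [643. 113.] r 18.2 mid [643.8 112.6]
```

View pics/w13.png

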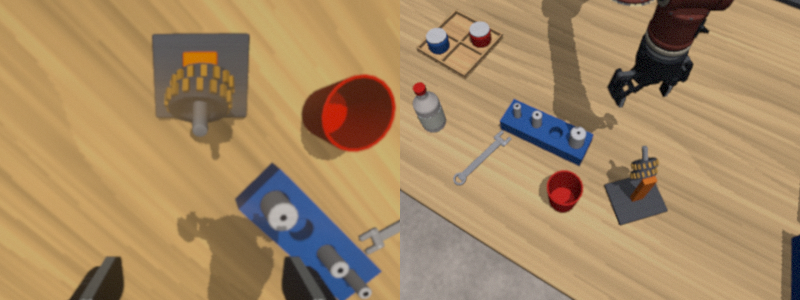

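```bash
python3 - <<'E'
from h import *
e=np.array([-1,-1])/2**.5; l=np.array([1,-1])/2**.5; o=np.array([.6855,.2908])
for n in ("wrist","scene"):
    s,T=snap(n); v,u=np.mgrid[0:400,0:640]; P=world(s,np.c_[u.ravel(),v.ravel()],T)
    h=(P[:,:2]-o)@e*1000; w=(P[:,:2]-o)@l*1000; z=P[:,2]*1000
    g=(abs(h)<60)&(abs(w)<40)&(z>40)
    print(n)
    for lo,hi in ((8,20),(20,31)):
        k=g&(abs(w)>=lo)&(abs(w)<hi)
        hb=np.arange(-12,40,4); print(lo,[(int(b),float(z[k&(h>=b)&(h<b+4)].max().round()),float(z[k&(h>=b)&(h<b+4)].min().round())) for b in hb if (k&(h>=b)&(h<b+4)).sum()>2])
print(arm.state()["clock"])
E
```

```text
wrist
8 [(-12, 133.0, 129.0), (-8, 134.0, 129.0), (-4, 140.0, 129.0), (0, 146.0, 130.0), (4, 147.0, 136.0), (8, 156.0, 138.0), (12, 163.0, 140.0), (16, 165.0, 152.0), (20, 165.0, 155.0), (24, 164.0, 151.0), (28, 161.0, 121.0), (32, 154.0, 122.0), (36, 147.0, 124.0)]
20 [(0, 138.0, 133.0), (4, 141.0, 129.0), (8, 143.0, 122.0), (12, 156.0, 122.0), (16, 159.0, 122.0), (20, 160.0, 120.0), (24, 159.0, 137.0), (28, 158.0, 138.0), (32, 153.0, 133.0), (36, 146.0, 130.0)]
scene
8 [(-12, 135.0, 40.0), (-8, 136.0, 43.0), (-4, 136.0, 42.0), (0, 145.0, 43.0), (4, 151.0, 137.0), (8, 158.0, 139.0), (12, 163.0, 141.0), (16, 165.0, 141.0), (20, 168.0, 137.0), (24, 164.0, 130.0), (28, 161.0, 155.0), (32, 152.0, 146.0), (36, 143.0, 134.0)]
20 [(4, 142.0, 124.0), (8, 144.0, 121.0), (12, 157.0, 121.0), (16, 158.0, 113.0), (20, 163.0, 120.0), (24, 159.0, 116.0), (28, 157.0, 106.0), (32, 155.0, 141.0), (36, 142.0, 128.0)]
50.175
```

```bash
python3 -c "
from h import *
print(arm.state()['contact_force'].round(1)); print(arm.close_job())"
```

```text
[0.6 0.2 0.5]
the job is handed in; nothing more can be done
None
```

I put away every piece that was out and handed the job in at about 50 s on the robot's clock. Drift2 and the yellow tin were not out today.

**Drifts:** The 18, 24 and 36 mm drifts stand in their own holes. Their tops measure 91–93 mm above the table, where 90 mm means fully home.

**Tins:** The blue and red tins are upright in diagonally opposite cells. Their tops are at 58–60 mm, where 57 mm is expected, and they sit about 2 mm from the cell centres.

**Freewheels:** Both hang on the peg. Rough estimates from depth put their centres about 24 mm and 49 mm along it and 3–6 mm off its axis.

**Bystanders:** The bottle, cup and spanner were not touched. I saw no sign that they, or the tins and freewheels, had been knocked aside.

**Checks that failed or disagreed:**
- My first least-squares fit of the peg was wrong: 2 mm residual, and its root did not match the foot of the stand. I replaced it with a pose taken from the depth profile, which did match.
- The network missed drift0 and the second freewheel once each, so I located drift0 from depth alone and confirmed the freewheel that way.
- The top and scene cameras differed by 2–4 mm at times, so I relied on the wrist camera for the fits.

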